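# Put the bar level on the feed roller

### The job

In the cutting room, the feed roller is to be checked for level. Tilt the wide bin of the tilt-out unit fully forward, take out the bar level that is in it, and set it gently, the right way up, along the top of the roller, half-way between the roller's ends, so that it stays balanced there by itself, close to upright. Then push the bin fully shut, without dropping the level or disturbing the other things around.

Things in the scene. Friction and masses are not known exactly. Their poses are not given: they have to be found in the camera images.
- level_center (a point): the loose bar level: rectangular metal block 120 mm long (its x), 32 wide (y), 40 high (z), 0.34-0.5 kg, green vial in its top face. The point is its centre, half-way up; z points out of the top face. It starts standing on its underside in the wide bin, length running front to back, near the front wall; it tilts with the bin and may slide up to 12 mm on to the front wall.
- level: the same bar level, origin at the centre of its underside
- bin (a joint): tilt of the wide clear-plastic bin about its bottom front pivot: 0 = shut, grows as its top comes forward, out of the unit's front, stop at 0.75 rad (fully open). It needs about 10 to 15 N at the handle, and friction in the pivot holds it wherever it is left.
- bin_handle (a point): middle of the wide bin's handle: a round bar 10 mm thick, 90 mm long along the bin's y, with a post at each end going back to the bin's face. It stands 45 mm in front of the face (40 mm free gap behind the bar), 100 mm above the pivot line; the face goes 8 mm higher. The point moves and turns with the bin; shut, its x points into the unit and z up.
- bin_pivot (a point): middle of the wide bin's pivot line, at the bottom of its front face, 14 mm above the table, fixed to the unit: x points level into the unit (away from its front), y along the pivot line, z up. The bin tilts about this y; the handle and all in the bin go round this point.
- roller_top (a point): point on the top line of the feed roller, half-way between its ends, 165 mm above the table; x along the roller's axis, z up. The smooth metal roller is 120 mm in diameter, 200 mm long and held by its brake: it does not turn. The fixed green stand is 290 mm long (x) and 150 mm wide; its end cheeks stay 5 mm below the roller's top.
- stand: the feed-roller stand with its roller, fixed; origin at the centre of its underside, x along the roller
- weight: bystander: small dark steel cutting weight with a knob, 54 mm in diameter and 54 mm high, between unit and stand; origin at the centre of its underside
- wrench: bystander: open-ended wrench 150 mm long lying flat between unit and stand, in front of the cutting weight; origin on its underside
- cone_a: bystander: cone of thread, 72 mm in diameter and 115 mm high, standing on the unit's top board at the back; origin at the centre of its underside
- tape_roll: bystander: cardboard ring 72 mm in diameter and 24 mm high lying between unit and stand, beyond the cutting weight; origin at the centre of its underside
- bin_in (a point): centre of the wide bin's inner floor; turns with the bin, its z is the floor's normal. Floor 132 mm long (x) and 150 mm wide (y), its centre 71 mm behind the front face's outer side and 4 mm above the pivot line. Front wall 5 mm thick, top 108 mm above the pivot; side walls 66 mm high in front, 46 mm at the back.
- unit: the tilt-out unit, fixed: 250 mm wide (y), 200 deep (x), 175 high; origin at the centre of its underside, front towards -x. Its 6 mm top board (top at 175 mm) begins 55 mm behind the front faces and overhangs the bins' rear; the grey side cheeks slope up to it. The narrow second bin, on its -y side, stays shut.
Mind the look-alikes: they are no part of the job. What is shaped like the level but blue or purple is not meant.

How it is judged:
On the way, in this order (a step that is already met when the one before it is completed fails the run):
1. the wide bin is tilted fully forward with the level still in it (value of joint bin above 0.6 rad and distance between level_center and bin_in below 0.06 m), for 0.1 s.
2. the level stands balanced on the roller, released and still (x of level_center in the frame of roller_top between -0.025 and 0.025 m and z of level_center in the frame of roller_top between 0.012 and 0.026 m and angle between level_center's own z axis and vertical below 0.16 rad and angle between the x axis of level_center and the x axis of roller_top, either way round below 0.15 rad and contact force between level and stand above 1 N and contact force between level and the fingers below 0.1 N and linear speed of level below 0.03 m/s and value of joint bin above 0.2 rad), for 0.3 s.
At the end, for the whole second after the job is handed in: The level rests on the roller alone, right way up and within 0.16 rad of upright, its length within 0.15 rad of the roller's axis and its centre within 25 mm of the roller's middle, still and released; the wide bin is shut to within 0.05 rad (x of level_center in the frame of roller_top between -0.025 and 0.025 m and z of level_center in the frame of roller_top between 0.012 and 0.026 m and angle between level_center's own z axis and vertical below 0.16 rad and angle between the x axis of level_center and the x axis of roller_top, either way round below 0.15 rad and contact force between level and stand above 1 N and linear speed of level below 0.02 m/s and value of joint bin below 0.05 rad); the robot touches nothing.
It fails at once if the level falls on to the table (height (world z) of level_center below 0.03 m).
It fails at once if the level is let fall on to the roller instead of being set down (contact force between level and the fingers below 0.1 N and linear speed of level above 0.4 m/s and height (world z) of level_center above 0.15 m).
It fails at once if the cone on the unit is shifted by 25 mm or knocked over (distance of cone_a from where it was at the start of the episode above 0.025 m or angle between cone_a's own z axis and vertical above 0.5 rad).
It fails at once if the cutting weight, the wrench or the cardboard ring is shifted by 25 mm (distance of any of weight, wrench, tape_roll from where it was at the start of the episode above 0.025 m).
It also fails if it takes over 72 s, if anything falls off the work surface, if the arm or the gripper's body presses on something with over 40 N, if the wrist force passes 120 N, or if a joint passes its speed limit or range.

### The arm

A 6-joint arm with a two-finger parallel gripper is mounted at the origin on the work surface. World frame = base frame: x ahead of the robot, y to its left, z up, the work surface at z = 0. Lengths are in m, angles in rad, forces in N, time in s.
With the tool pointing down it reaches from about 0.35 to 0.975 m from the base axis. Payload 4.9 kg.
Tool frame: the origin (TCP) lies on the centre line of the jaws, within the pads' length; the fingertips stand 11 mm ahead of it and the grasp point (between the pads) lies 8 mm behind it; z points along the fingers, y is the direction in which the jaws open and shut (so a half turn about z gives the same grasp; the last joint's range is limited). The gripper opens to 85 mm and grips with 20 to 120 N. Pads are 22 mm wide; open, the fingers measure 114 mm over their backs; the gripper's body (76 mm by 85 mm) begins 54 mm behind the grasp point. The pads swing forward as they close: fully open they stand 13 mm farther back than shut.
Start: joints at [-0.119, 0.053, 1.613, -0, 1.476, -0.119], TCP at [0.625, 0, 0.242] pointing down, gripper open.
Joint ranges: [-3.01, 3.01], [-1.01, 2.22], [0.06, 2.58], [-1.02, 4.17], [0.09, 2.62], [-3.14, 3.14]. Speed limits (rad/s): [2.57, 2.57, 3.14, 3.14, 3.14, 3.14].

### API

Orientations are given as a rotation vector (axis times angle).
In Python, from station import ctrl gives the robot as it stands.
- The arm moves only by the tool send_rows, never from a script. Its argument "series" is a list of rows, each an object of numbers: "tx", "ty", "tz": the shift along the tool's x, y, z in cm; "wx", "wy", "wz": the turn, a rotation vector about the tool's x, y, z in rad; "jaw": the closure, from 0 (fully open) to 1 (shut). In form: [{"tx": .., "ty": .., "tz": .., "wx": .., "wy": .., "wz": .., "jaw": ..}, ...]. A call has 1 to 5 rows; each row shifts and turns the pose as measured when the row begins, along the tool's axes as they then stand; what a row does not reach is not made up. A row lasts 1/8 s, in which the tool goes at most 62.5 mm and 10.7 degrees, less where a joint would pass 70% of its speed; a pose out of reach is approached as far as the arm can. A call is refused whole if a number of a shift passes 6.25 or a number of a turn 0.188, either way. A call with a gripper value outside its range is refused whole. The fingers move at their own pace and stop on an object; "squeeze" is the grip in N (left out, the last holds). Time passes only in rows, so rows that do not move let the fingers close. It gives the time, the measured TCP pose, the force and the opening at its end, in the units of the state.
- ctrl.get_obs(): the state, without advancing time (a new reading comes with each control period).
- ctrl.get_image(name): name is "scene" or "side" or "wrist"; returns the picture (420x560x3 uint8, red, green, blue); there is no depth.
- ctrl.camera_info(name): a dict with "mtx" (3x3 intrinsics, pixels), "k1" (the pictures are not rectified: a ray, as slopes to the right and down, at radius r is drawn at 1 + k1 r^2 times it, then the intrinsics apply), "R" (3x3) and "t" (3): a world point X has camera coordinates R X + t. Camera axes: x right, y down, z forward; pixel columns grow to the right and rows downward; lengths in m; the calibration is good to about 2 mm. A picture is of the moment at which its call begins: read the wrist's pose just before it. camera_info takes no time and is no camera call; for the wrist camera it gives the pose at the moment of the call.
- ctrl.finish_job(): hands the job in, once; it reports no verdict.
The state is a dict: "t": time; "q": joint angles; "dq": joint speeds; "effort": joint torques, N m; "tool_pos": TCP position; "tool_rot": TCP orientation; "contact_force": force on the tool from outside, world axes, zero at the start; "wrist_torque": the same for the moment, N m; "opening": finger opening in m.
Only numpy, scipy, OpenCV 4.12 (cv2) and the standard library are available. Lean on these libraries where they do the work, as an engineer would, in place of code of your own. Each camera call takes 0.05 s, during which the arm holds its last target.

## Working session

There is one attempt and no reset: what is moved stays moved. The work goes in short steps, Python scripts to look and compute and a tool call to move; the robot and the scene stay as the last step left them, time stands still between calls to the robot, and variables do not carry over. Pictures are saved under pics/ and viewed, and the job is handed in when it is done.

Besides the shell and the picture viewer there is one more tool, called after "Call:" as name(argument=value, ...) on one line, values as JSON. send_rows: Moves the arm, as the interface text tells. Its arguments: {"type":"object","properties":{"series":{"type":"array"},"squeeze":{"type":"number"}},"required":["series"]}

```bash
ls; mkdir -p pics; cat > h.py <<'E'
import numpy as np, cv2
from station import ctrl
from scipy.spatial.transform import Rotation as Rn
def snap(name,fn):
    im=ctrl.get_image(name); cv2.imwrite('pics/'+fn,cv2.cvtColor(np.ascontiguousarray(im),cv2.COLOR_RGB2BGR)); return im
def ray(ci,u,v):
    K=np.array(ci['mtx'],float);k=ci['k1'];R=np.array(ci['R']);t=np.array(ci['t'])
    d=np.linalg.inv(K)@[u,v,1]; s=d[:2].copy();x=s.copy()
    for _ in range(50): x=s/(1+k*(x@x))
    w=R.T@np.array([x[0],x[1],1]); return -R.T@t, w
def atz(ci,u,v,z):
    c,w=ray(ci,u,v); return c+w*(z-c[2])/w[2]
def proj(ci,X):
    K=np.array(ci['mtx'],float);k=ci['k1'];R=np.array(ci['R']);t=np.array(ci['t'])
    c=np.atleast_2d(X)@R.T+t; s=c[:,:2]/c[:,2:]; s=s*(1+k*(s**2).sum(1,keepdims=True))
    return s@K[:2,:2].T+K[:2,2]
E
python3 - <<'E'
from h import *
for n in ['scene','side','wrist']:
    print(n,ctrl.camera_info(n)); snap(n,n+'0.png')
o=ctrl.get_obs()
print({k:np.round(v,4) for k,v in o.items()})
E
```

```text
pics
scene {'mtx': array([[476.23722004,   0.        , 277.64887914],
       [  0.        , 476.23722004, 210.79525487],
       [  0.        ,   0.        ,   1.        ]]), 'k1': 0.0009940320566002954, 'R': array([[ 0.16940726, -0.98551795,  0.00745314],
       [-0.93021684, -0.16239028, -0.32912919],
       [ 0.32557304,  0.04882384, -0.94425549]]), 't': array([-0.13929849,  0.52278495,  1.02259408])}
side {'mtx': array([[461.72977561,   0.        , 288.31108507],
       [  0.        , 461.72977561, 211.47450347],
       [  0.        ,   0.        ,   1.        ]]), 'k1': 0.049769102100420536, 'R': array([[-0.89640113, -0.44323925, -0.00199446],
       [-0.41909828,  0.84902646, -0.32173079],
       [ 0.14429706, -0.28756397, -0.94682909]]), 't': array([0.44508767, 0.3029287 , 1.07924218])}
wrist {'mtx': array([[303.74107337,   0.        , 285.04875068],
       [  0.        , 303.74107337, 209.43960781],
       [  0.        ,   0.        ,   1.        ]]), 'k1': -0.012304331275434757, 'R': array([[ 9.99997748e-01,  3.36153099e-04, -2.09564456e-03],
       [ 9.15467420e-04, -9.59121399e-01,  2.82993470e-01],
       [-1.91484841e-03, -2.82994752e-01, -9.59119546e-01]]), 't': array([-0.62383445, -0.03728883,  0.38020732])}
{'t': np.float64(0.15), 'q': array([-0.119 ,  0.0532,  1.614 , -0.    ,  1.476 , -0.119 ]), 'dq': array([-0.0001, -0.0005, -0.0032,  0.002 ,  0.0011,  0.0003]), 'effort': array([ 5.00000e-04, -3.94242e+01, -3.70722e+01, -1.00000e-04,
        4.60000e-03,  1.00000e-04]), 'tool_pos': array([6.245e-01, 1.000e-04, 2.413e-01]), 'tool_rot': array([-2.2205e+00, -2.2206e+00,  1.6000e-03]), 'contact_force': array([ 0.0817, -0.1111, -0.6273]), 'wrist_torque': array([-0.0197, -0.0353, -0.0007]), 'opening': np.float64(0.0852)}
```

View pics/scene0.png

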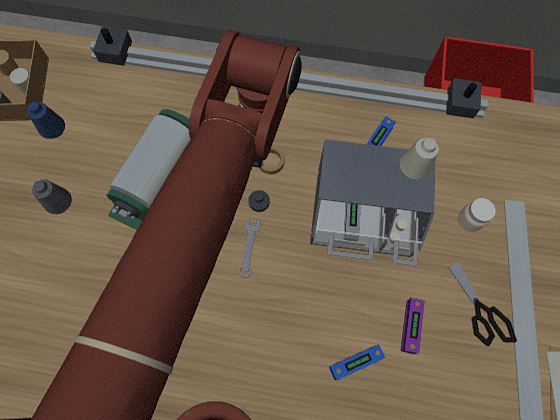

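View pics/side0.png

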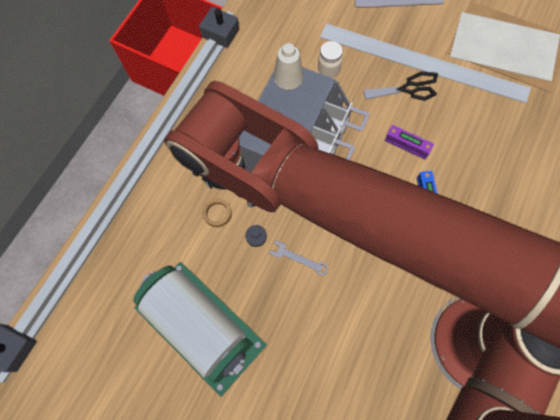

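View pics/wrist0.png

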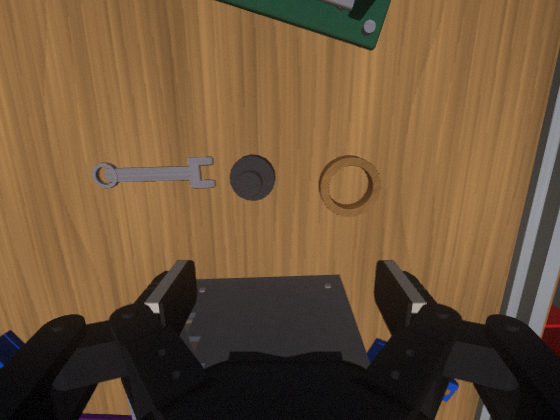

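The scene view shows the unit at about (375,200), with the wide bin's handle at (350,255) and the level with its green vial in the bin at (353,215). The stand is at (160,170). The side view shows the stand in full at (200,330). I'll zoom in.

```bash
python3 - <<'E'
import cv2
a=cv2.imread('pics/scene0.png')
cv2.imwrite('pics/s0a.png',cv2.resize(a[130:275,300:450],None,fx=4,fy=4,interpolation=cv2.INTER_CUBIC))
cv2.imwrite('pics/s0b.png',cv2.resize(a[100:240,95:235],None,fx=4,fy=4,interpolation=cv2.INTER_CUBIC))
b=cv2.imread('pics/side0.png')
cv2.imwrite('pics/s0c.png',cv2.resize(b[250:400,120:280],None,fx=4,fy=4,interpolation=cv2.INTER_CUBIC))
cv2.imwrite('pics/s0d.png',cv2.resize(b[30:180,230:390],None,fx=4,fy=4,interpolation=cv2.INTER_CUBIC))
E
```

```text
(no output)
```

View pics/s0a.png

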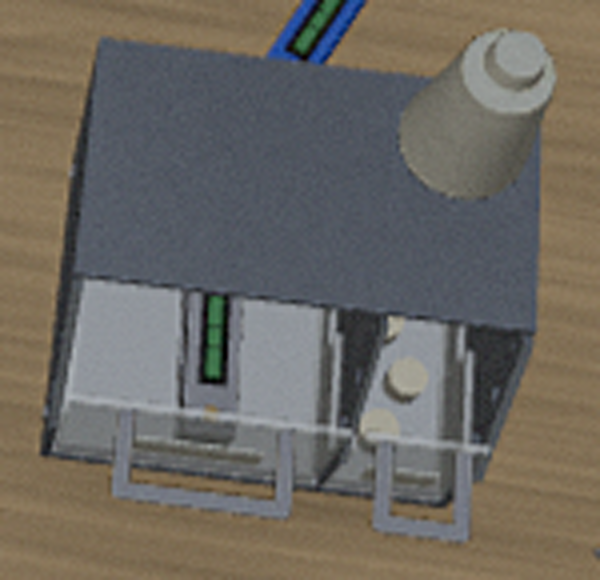

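View pics/s0b.png

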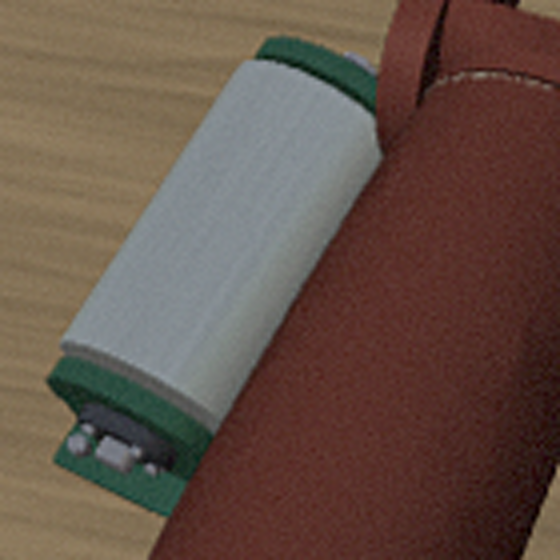

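View pics/s0c.png

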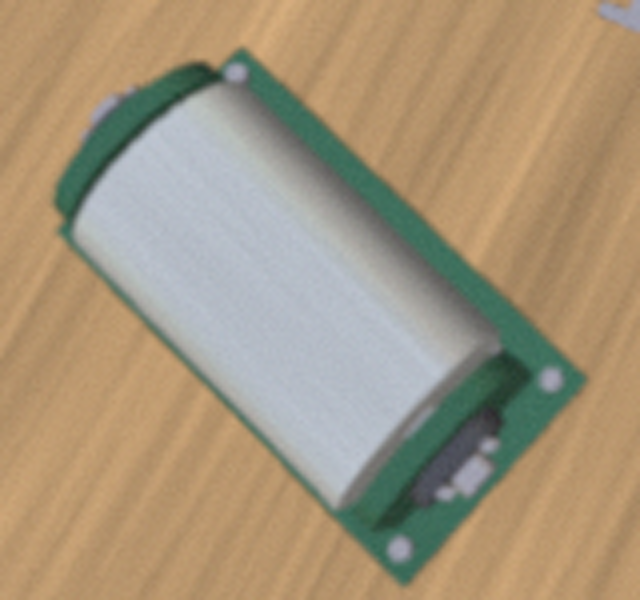

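View pics/s0d.png

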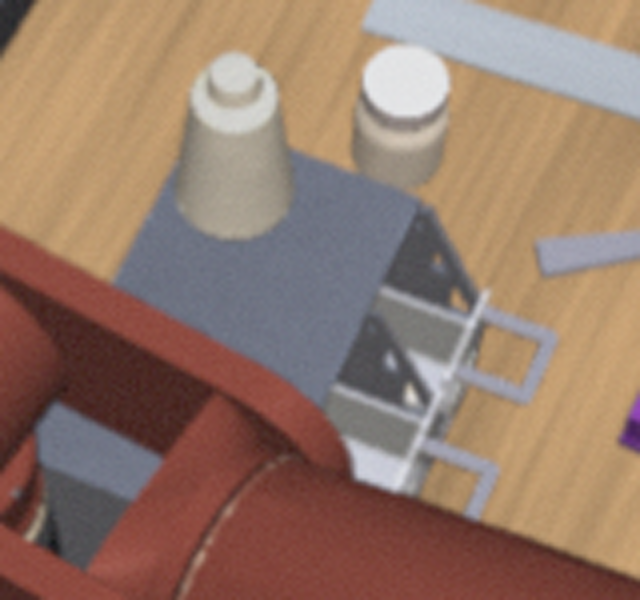

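```bash
python3 - <<'E'
from h import *
S=ctrl.camera_info('scene');D=ctrl.camera_info('side')
def z2(p,o): return np.array(p)/4.+np.array(o)-0.375
top=[(100,38),(75,275),(533,330)]
P=[atz(S,*z2(p,(300,130)),0.175) for p in top]; print('unit top',np.round(P,4), [np.linalg.norm(P[0]-P[1]),np.linalg.norm(P[1]-P[2])])
H=[atz(S,*z2(p,(300,130)),0.114) for p in [(117,492),(287,513)]]; print('handle',np.round(H,4),np.linalg.norm(H[0]-H[1]))
L=[atz(S,*z2(p,(300,130)),0.058) for p in [(204,383),(226,384),(215,295),(183,410),(240,410)]]; print('vial',np.round(L,4))
dirL=P[1]-P[2]; print('yaw of unit y', np.degrees(np.arctan2(dirL[1],dirL[0])), 'handle',np.degrees(np.arctan2(*(H[0]-H[1])[1::-1])),'side',np.degrees(np.arctan2(*(P[0]-P[1])[1::-1])))
for z in (0,0.008,0.012,0.02):
  B=[atz(D,*z2(p,(120,250)),z) for p in [(240,48),(585,380),(405,585)]]
  print(z,np.round(B,4),np.linalg.norm(B[0]-B[1]),np.linalg.norm(B[1]-B[2]))
  print('centre',(B[0]+B[2])/2,'yaw',np.degrees(np.arctan2(*(B[0]-B[1])[1::-1])),np.degrees(np.arctan2(*(B[1]-B[2])[1::-1])))
E
```

```text
unit top [[ 0.6968 -0.1281  0.175 ]
 [ 0.5525 -0.1345  0.175 ]
 [ 0.5636 -0.3812  0.175 ]] [np.float64(0.1445245967829661), np.float64(0.246954451504133)]
handle [[ 0.4532 -0.1776  0.114 ]
 [ 0.4574 -0.2716  0.114 ]] 0.0941414586172034
vial [[ 0.5432 -0.2238  0.058 ]
 [ 0.5449 -0.2368  0.058 ]
 [ 0.5998 -0.2237  0.058 ]
 [ 0.5244 -0.2135  0.058 ]
 [ 0.5302 -0.2468  0.058 ]]
yaw of unit y 92.57717878602222 handle 92.60119112213377 side 2.522674333656866
0 [[0.7232 0.1458 0.    ]
 [0.4428 0.2264 0.    ]
 [0.483  0.368  0.    ]] 0.29182052199941333 0.14722550908758245
centre [0.60313759 0.25689426 0.        ] yaw -16.033724481290555 -105.86597946885016
0.008 [[0.7207 0.1465 0.008 ]
 [0.4423 0.2266 0.008 ]
 [0.4822 0.3672 0.008 ]] 0.2897364750387646 0.14617409271480045
centre [0.60147408 0.25684814 0.008     ] yaw -16.03372448129054 -105.86597946885014
0.012 [[0.7195 0.1469 0.012 ]
 [0.442  0.2266 0.012 ]
 [0.4818 0.3667 0.012 ]] 0.2886944515584402 0.14564838452840953
centre [0.60064232 0.25682509 0.012     ] yaw -16.033724481290545 -105.86597946885016
0.02 [[0.7169 0.1477 0.02  ]
 [0.4415 0.2268 0.02  ]
 [0.481  0.3659 0.02  ]] 0.28661040459779136 0.14459696815562761
centre [0.59897881 0.25677897 0.02      ] yaw -16.033724481290538 -105.86597946885016
```

The unit's yaw comes out at about 2.5° and the handle at (0.455,-0.225,0.114). The stand centre is about (0.602,0.257), yaw -16°, and the sizes match those given. I'll turn the tool so that its x runs along the unit's x, with the jaws shut, to hook behind the bar.

Call:
send_rows(series=[{"wz": 0.188, "jaw": 1}, {"wz": 0.188, "jaw": 1}, {"wz": 0.188, "jaw": 1}, {"wz": 0.188, "jaw": 1}, {"wz": 0.188, "jaw": 1}], squeeze=40)

```text
invalid input at $.series[0]: expected keys tx, ty, tz, wx, wy, wz, jaw
```

Call:
send_rows(series=[{"wz": 0.188, "jaw": 1}, {"wz": 0.188, "jaw": 1}, {"wz": 0.188, "jaw": 1}, {"wz": 0.1, "jaw": 1}, {"jaw": 1}])

```text
invalid input at $.series[0]: expected keys tx, ty, tz, wx, wy, wz, jaw
```

```bash
cat >> h.py <<'E'
def toolR(yaw,tilt=0.):
    # tool x along yaw dir (world), z down; tilt: z leans forward (along x) by tilt
    c,s=np.cos(yaw),np.sin(yaw); ex=np.array([c,s,0]);ez=np.array([0,0,1.])
    z=np.sin(tilt)*ex-np.cos(tilt)*ez; x=np.cos(tilt)*ex+np.sin(tilt)*ez
    return np.stack([x,np.cross(z,x),z],1)
def delta(p,R=None):
    o=ctrl.get_obs(); R0=Rn.from_rotvec(o['tool_rot']).as_matrix()
    d=R0.T@(np.array(p)-o['tool_pos'])*100
    w=Rn.from_matrix(R0.T@R).as_rotvec() if R is not None else np.zeros(3)
    print('t',round(float(o['t']),2),'pos',np.round(o['tool_pos'],4),'d cm',np.round(d,2),'w',np.round(w,3),'F',np.round(o['contact_force'],1),'op',round(float(o['opening']),4))
U=np.radians(2.55); UX=np.array([np.cos(U),np.sin(U),0]);UY=np.array([-np.sin(U),np.cos(U),0])
PIV=np.array([0.501,-0.2226,0.014])
def binp(x,y,z,th): # point in bin frame (m) at tilt th
    return PIV+UX*(x*np.cos(th)-z*np.sin(th))+UY*y+np.array([0,0,x*np.sin(th)+z*np.cos(th)])
E
python3 - <<'E'
from h import *
delta(binp(-.022,0,.165,0),toolR(U))
E
```

```text
t 0.15 pos [6.245e-01 1.000e-04 2.413e-01] d cm [-22.36 -14.54   6.25] w [-1.000e-03  1.000e-03  1.526e+00] F [ 0.1 -0.1 -0.6] op 0.0852
```

All keys are needed in every row.

Call:
send_rows(series=[{"tx": 0, "ty": 0, "tz": 0, "wx": 0, "wy": 0, "wz": 0.188, "jaw": 1}, {"tx": 0, "ty": 0, "tz": 0, "wx": 0, "wy": 0, "wz": 0.188, "jaw": 1}, {"tx": 0, "ty": 0, "tz": 0, "wx": 0, "wy": 0, "wz": 0.188, "jaw": 1}, {"tx": 0, "ty": 0, "tz": 0, "wx": 0, "wy": 0, "wz": 0.188, "jaw": 1}, {"tx": 0, "ty": 0, "tz": 0, "wx": 0, "wy": 0, "wz": 0.188, "jaw": 1}], squeeze=40)

```text
t: 0.78
tool_pos: [0.6232, 0.0002, 0.2385]
tool_rot: [-2.986, -0.968, 0.009]
contact_force: [-0.0, 0.1, -0.1]
opening: 0.0
```

Call:
send_rows(series=[{"tx": 0, "ty": 0, "tz": 0, "wx": 0, "wy": 0, "wz": 0.188, "jaw": 1}, {"tx": 0, "ty": 0, "tz": 0, "wx": 0, "wy": 0, "wz": 0.188, "jaw": 1}, {"tx": 0, "ty": 0, "tz": 0, "wx": 0, "wy": 0, "wz": 0.188, "jaw": 1}, {"tx": 0, "ty": 0, "tz": 0, "wx": 0, "wy": 0, "wz": 0.1, "jaw": 1}])

```text
t: 1.27
tool_pos: [0.6221, 0.0003, 0.2362]
tool_rot: [-3.14, 0.062, 0.015]
contact_force: [-0.4, 0.1, 0.2]
opening: -0.0001
```

```bash
python3 - <<'E'
from h import *
delta(binp(-.022,0,.165,0),toolR(U))
E
```

```text
t 1.27 pos [6.221e-01 3.000e-04 2.362e-01] d cm [-13.36  22.94   5.84] w [-0.001  0.01  -0.084] F [-0.4  0.1  0.2] op -0.0001
```

Call:
send_rows(series=[{"tx": -5, "ty": 3, "tz": 0, "wx": 0, "wy": 0, "wz": -0.08, "jaw": 1}, {"tx": -4.4, "ty": 4, "tz": 0, "wx": 0, "wy": 0, "wz": 0, "jaw": 1}, {"tx": -2, "ty": 5, "tz": 0, "wx": 0, "wy": 0, "wz": 0, "jaw": 1}, {"tx": 0, "ty": 5, "tz": 0, "wx": 0, "wy": 0, "wz": 0, "jaw": 1}, {"tx": 0, "ty": 5, "tz": 0, "wx": 0, "wy": 0, "wz": 0, "jaw": 1}])

```text
t: 1.9
tool_pos: [0.5115, -0.2224, 0.2337]
tool_rot: [-3.138, -0.077, 0.022]
contact_force: [0.6, 0.1, -0.2]
opening: 0.0
```

```bash
python3 - <<'E'
from h import *
delta(binp(-.022,0,.165,0),toolR(U))
snap('wrist','w1.png');snap('scene','s1.png');snap('side','d1.png')
delta(binp(-.022,0,.165,0),toolR(U))
E
```

```text
t 1.9 pos [ 0.5115 -0.2224  0.2337] d cm [-3.18 -0.03  5.51] w [-0.003  0.014  0.005] F [ 0.6  0.1 -0.2] op 0.0
t 2.05 pos [ 0.5116 -0.2228  0.2333] d cm [-3.18 -0.05  5.48] w [-0.003  0.015  0.001] F [ 0.4  0.6 -0.4] op -0.0003
```

View pics/w1.png

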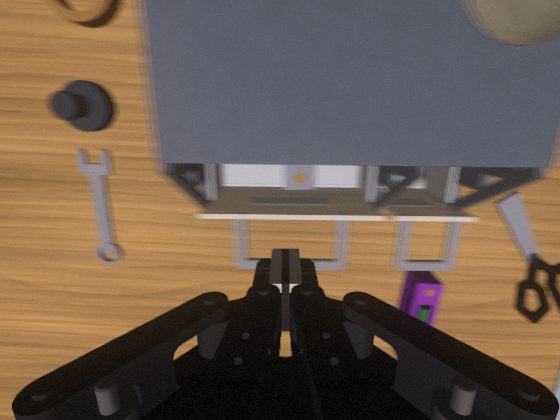

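View pics/s1.png

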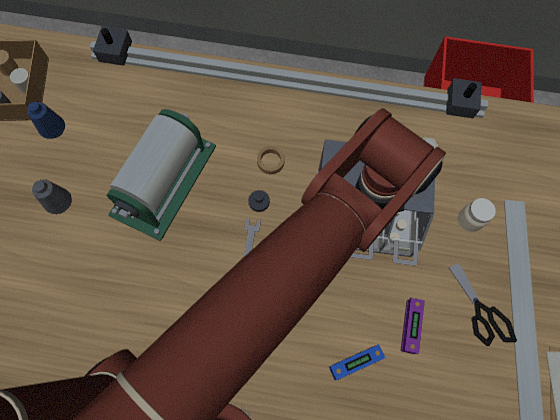

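View pics/d1.png

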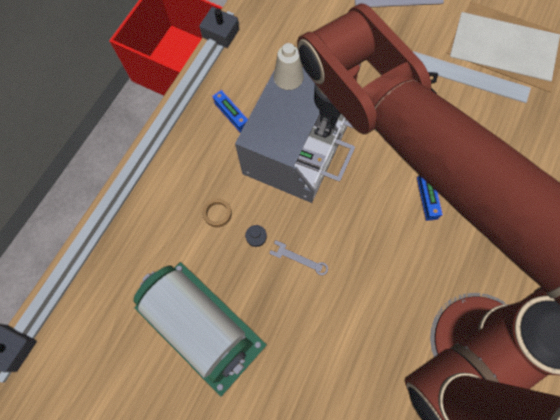

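The wrist view shows the bar from (238,264) to (345,265) and the face's top edge at v≈216. The level's end dot is at (300,178). Scene and side both show the stand clear now, so I'll refine those two.

```bash
python3 - <<'E'
from h import *
a=cv2.imread('pics/s1.png')
cv2.imwrite('pics/s1b.png',cv2.resize(a[100:245,95:235],None,fx=4,fy=4,interpolation=cv2.INTER_CUBIC))
W=ctrl.camera_info('wrist')
for p,z in [((240,265),.114),((343,266),.114),((197,216),.122),((380,216),.122),((300,178),.058)]:
    X=atz(W,*p,z); d=X-PIV; print(np.round(X,4),'unit xy',np.round([d@UX,d@UY],4))
E
```

```text
[ 0.4519 -0.1838  0.114 ] unit xy [-0.0473  0.041 ]
[ 0.4554 -0.2783  0.114 ] unit xy [-0.0481 -0.0536]
[ 0.5004 -0.1485  0.122 ] unit xy [0.0027 0.0741]
[ 0.5077 -0.3028  0.122 ] unit xy [ 0.0031 -0.0804]
[ 0.5243 -0.237   0.058 ] unit xy [ 0.0226 -0.0154]
```

View pics/s1b.png

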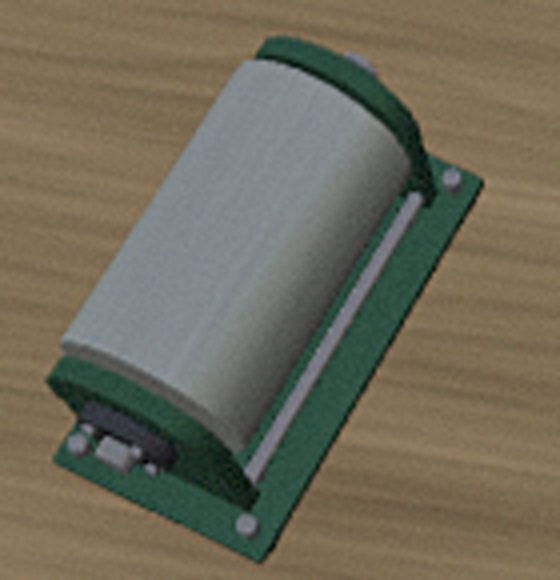

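```bash
cat >st.py <<'E'
from h import *
from scipy.optimize import least_squares
S=ctrl.camera_info('scene');D=ctrl.camera_info('side')
sc=np.array([(484,180),(262,560),(55,460)])/4+[95,100]-.375
sd=np.array([(240,48),(585,380),(405,585)])/4+[120,250]-.375
loc_sc=np.array([(.145,-.075),(-.145,-.075),(-.145,.075)])
def pts(p,loc,z):
    c,s=np.cos(p[2]),np.sin(p[2]); return np.c_[p[0]+c*loc[:,0]-s*loc[:,1],p[1]+s*loc[:,0]+c*loc[:,1],np.full(len(loc),z)]
def f(p): return np.r_[(proj(S,pts(p,loc_sc,p[3]))-sc).ravel(),(proj(D,pts(p,loc_sc,p[3]))-sd).ravel()]
r=least_squares(f,[.602,.257,-.28,.008]); 
if __name__=='__main__':
    print(np.round(r.x,4),np.degrees(r.x[2]),np.round(r.fun,2))
    # overlay
    p=r.x
    for n,c,ci in (('s1',(0,0,255),S),('d1',(0,0,255),D)):
        a=cv2.imread(f'pics/{n}.png')
        def ln(A):
            q=proj(ci,A); cv2.polylines(a,[np.round(q*16).astype(np.int32)],False,c,1,cv2.LINE_AA,4)
        ln(pts(p,np.array([(-.1,0),(.1,0)]),.165))
        th=np.linspace(0,np.pi,20)
        for e in (-.1,.1):
            P=pts(p,np.c_[np.full(20,e),.06*np.cos(th)],0); P[:,2]=.105+.06*np.sin(th); ln(P)
        ln(pts(p,np.array([(-.145,-.075),(.145,-.075),(.145,.075),(-.145,.075),(-.145,-.075)]),p[3]))
        x0,y0=(95,100) if n=='s1' else (120,250)
        cv2.imwrite(f'pics/{n}_fit.png',cv2.resize(a[y0:y0+150,x0:x0+160],None,fx=3,fy=3,interpolation=cv2.INTER_CUBIC))
E
python3 st.py; python3 -c "
import cv2,numpy as np
cv2.imwrite('pics/fit1.png',np.hstack([cv2.imread('pics/s1_fit.png')[:400,:400],cv2.imread('pics/d1_fit.png')[:400,:400]]))"
```

```text
[ 0.6015  0.2583 -0.2752  0.0108] -15.765596561141269 [ 0.62 -0.29  0.56  0.47  0.01  0.36 -0.29 -0.19  0.4  -0.36 -0.83  1.23]
```

View pics/fit1.png

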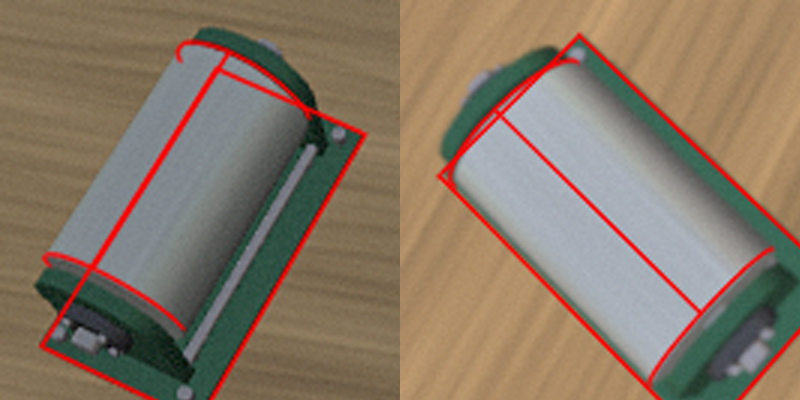

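Call:
send_rows(series=[{"tx": -3.2, "ty": 0.2, "tz": 0, "wx": 0, "wy": 0.015, "wz": 0, "jaw": 1}, {"tx": 0, "ty": 0, "tz": 4, "wx": 0, "wy": 0, "wz": 0, "jaw": 1}, {"tx": 0, "ty": 0, "tz": 1, "wx": 0, "wy": 0, "wz": 0, "jaw": 1}])

```text
t: 2.42
tool_pos: [0.4796, -0.2238, 0.1834]
tool_rot: [-3.137, -0.076, -0.003]
contact_force: [-0.2, 0.0, -1.0]
opening: -0.0002
```

```bash
python3 - <<'E'
from h import *
delta(binp(-.022,-0.002,.09,0),toolR(U))
E
```

```text
t 2.42 pos [ 0.4796 -0.2238  0.1834] d cm [-0.08  0.21  7.94] w [-0.004 -0.002  0.004] F [-0.2  0.  -1. ] op -0.0002
```

Call:
send_rows(series=[{"tx": 0, "ty": 0.1, "tz": 2.5, "wx": 0, "wy": 0, "wz": 0, "jaw": 1}, {"tx": 0, "ty": 0, "tz": 2.5, "wx": 0, "wy": 0, "wz": 0, "jaw": 1}, {"tx": 0, "ty": 0, "tz": 1.9, "wx": 0, "wy": 0, "wz": 0, "jaw": 1}, {"tx": 0, "ty": 0, "tz": 0.8, "wx": 0, "wy": 0, "wz": 0, "jaw": 1}])

```text
t: 2.92
tool_pos: [0.4828, -0.2223, 0.1073]
tool_rot: [-3.138, -0.083, -0.009]
contact_force: [0.7, -1.5, -0.1]
opening: -0.0001
```

```bash
python3 - <<'E'
from h import *
delta(binp(-.022,-0.002,.09,0),toolR(U))
snap('side','d2.png')
a=cv2.imread('pics/d2.png'); cv2.imwrite('pics/d2z.png',cv2.resize(a[60:220,230:400],None,fx=4,fy=4))
# trajectory for hook: finger behind bar by 16mm horizontally in tilted frame
for th in np.arange(0,.76,.125):
    b=binp(-.045,-.002,.1,th); print(round(th,3),np.round(b,4))
E
```

```text
t 2.92 pos [ 0.4828 -0.2223  0.1073] d cm [-0.39  0.3   0.32] w [-0.002 -0.006  0.008] F [ 0.7 -1.5 -0.1] op -0.0001
0.0 [ 0.4561 -0.2266  0.114 ]
0.125 [ 0.444  -0.2271  0.1076]
0.25 [ 0.4328 -0.2276  0.0998]
0.375 [ 0.4227 -0.2281  0.0906]
0.5 [ 0.4137 -0.2285  0.0802]
0.625 [ 0.4062 -0.2288  0.0688]
0.75 [ 0.4001 -0.2291  0.0565]
```

View pics/d2z.png

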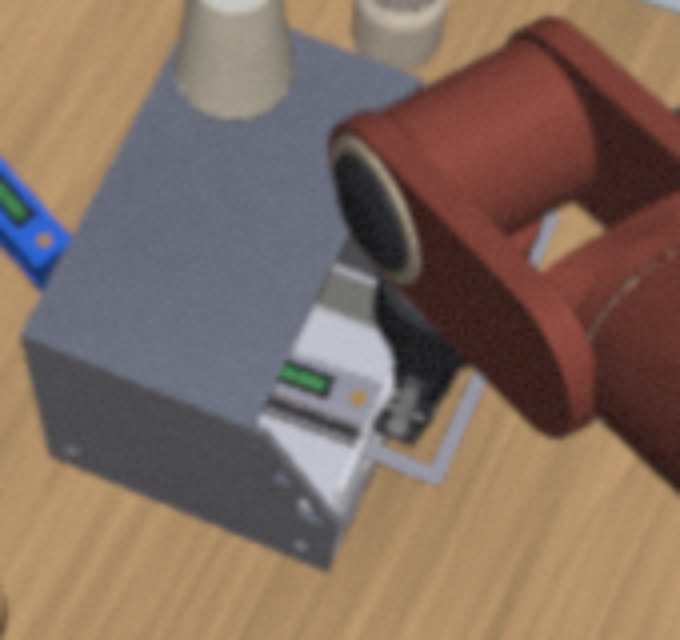

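The side view shows the fingers in the gap between bar (about (480,400)) and face, so the hook is engaged. Next come the pull waypoints.

```bash
python3 - <<'E'
from h import *
prev=None
for th in [0,.1,.2,.3,.4,.5,.6,.7,.78]:
    tau=.6*th; R=toolR(U,tau); b=binp(-.045,0.001,.1,th); p=b+R@[.017,0,.008]
    if prev is not None:
        print(round(th,2),np.round(p,4),'tool d cm',np.round(prev[1].T@(p-prev[0])*100,2))
    prev=(p,R)
delta(binp(-.045,0,.1,0)+toolR(U)@[.017,0,.008],toolR(U))
E
```

```text
0.1 [ 0.4637 -0.2233  0.102 ] tool d cm [-0.93 -0.    0.4 ]
0.2 [ 0.4549 -0.2237  0.0972] tool d cm [-0.91  0.    0.43]
0.3 [ 0.4466 -0.224   0.0914] tool d cm [-0.89 -0.    0.47]
0.4 [ 0.439  -0.2244  0.0849] tool d cm [-0.86  0.    0.51]
0.5 [ 0.4322 -0.2247  0.0776] tool d cm [-0.84  0.    0.54]
0.6 [ 0.4262 -0.2249  0.0696] tool d cm [-0.81 -0.    0.58]
0.7 [ 0.421  -0.2252  0.0611] tool d cm [-0.78 -0.    0.61]
0.78 [ 0.4175 -0.2253  0.054 ] tool d cm [-0.61  0.    0.51]
t 2.98 pos [ 0.4825 -0.2222  0.1066] d cm [-0.96  0.11  0.06] w [-0.003 -0.005  0.008] F [-1.   0.5 -0.7] op 0.0
```

Call:
send_rows(series=[{"tx": -0.9, "ty": 0.1, "tz": 0, "wx": 0, "wy": 0, "wz": 0, "jaw": 1}, {"tx": -0.9, "ty": 0, "tz": 0.3, "wx": 0, "wy": 0.06, "wz": 0, "jaw": 1}, {"tx": -0.9, "ty": 0, "tz": 0.35, "wx": 0, "wy": 0.06, "wz": 0, "jaw": 1}])

```text
t: 3.35
tool_pos: [0.4638, -0.2248, 0.1049]
tool_rot: [-3.127, -0.081, -0.237]
contact_force: [14.2, 4.8, -5.8]
opening: 0.0
```

```bash
python3 - <<'E'
from h import *
th=.2
delta(binp(-.045,0,.1,th)+toolR(U,.6*th)@[.017,0,.008],toolR(U,.6*th))
E
```

```text
t 3.35 pos [ 0.4638 -0.2248  0.1049] d cm [-1.   -0.06  0.63] w [-0.001 -0.032  0.007] F [14.2  4.8 -5.8] op 0.0
```

Call:
send_rows(series=[{"tx": -1.0, "ty": 0, "tz": 0.5, "wx": 0, "wy": 0.05, "wz": 0, "jaw": 1}, {"tx": -1.0, "ty": 0, "tz": 0.5, "wx": 0, "wy": 0.05, "wz": 0, "jaw": 1}, {"tx": -1.0, "ty": 0, "tz": 0.5, "wx": 0, "wy": 0.05, "wz": 0, "jaw": 1}])

```text
t: 3.72
tool_pos: [0.4477, -0.2262, 0.0957]
tool_rot: [-3.089, -0.076, -0.527]
contact_force: [8.4, 8.2, 6.3]
opening: 0.0003
```

```bash
python3 - <<'E'
from h import *
th=.5
delta(binp(-.045,0,.1,th)+toolR(U,.6*th)@[.017,0,.008],toolR(U,.6*th))
E
```

```text
t 3.73 pos [ 0.4477 -0.2262  0.0957] d cm [-2.05 -0.13  1.2 ] w [ 0.    -0.038  0.004] F [8.4 8.2 6.3] op 0.0003
```

Call:
send_rows(series=[{"tx": -1.3, "ty": 0, "tz": 0.8, "wx": 0, "wy": 0.0, "wz": 0, "jaw": 1}, {"tx": -1.2, "ty": 0, "tz": 0.8, "wx": 0, "wy": 0.02, "wz": 0, "jaw": 1}, {"tx": -1.2, "ty": 0, "tz": 0.8, "wx": 0, "wy": 0.04, "wz": 0, "jaw": 1}])

```text
t: 4.1
tool_pos: [0.4308, -0.2315, 0.0747]
tool_rot: [3.067, 0.073, 0.669]
contact_force: [5.9, 6.0, 7.0]
opening: 0.0001
```

```bash
python3 - <<'E'
from h import *
th=.75
delta(binp(-.045,0,.1,th)+toolR(U,.6*th)@[.017,0,.008],toolR(U,.6*th))
snap('side','d3.png'); a=cv2.imread('pics/d3.png'); cv2.imwrite('pics/d3z.png',cv2.resize(a[60:220,230:400],None,fx=4,fy=4))
E
```

```text
t 4.1 pos [ 0.4308 -0.2315  0.0747] d cm [-1.82 -0.6   1.14] w [0.01  0.021 0.006] F [5.9 6.  7. ] op 0.0001
```

View pics/d3z.png

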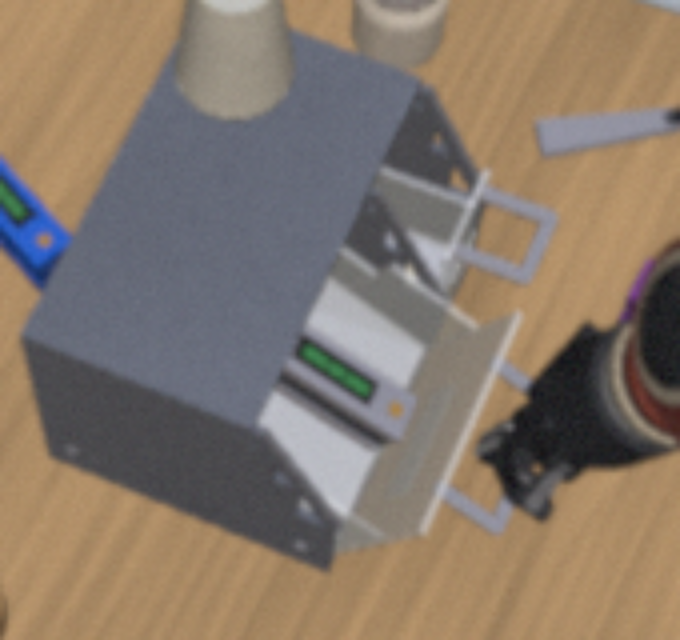

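The bin is at about 0.5 rad and the level is still in it. Continue to the stop.

Call:
send_rows(series=[{"tx": -1.2, "ty": -0.3, "tz": 0.8, "wx": 0, "wy": 0.03, "wz": 0, "jaw": 1}, {"tx": -1.2, "ty": -0.3, "tz": 0.8, "wx": 0, "wy": 0.03, "wz": 0, "jaw": 1}, {"tx": -1.2, "ty": -0.1, "tz": 0.8, "wx": 0, "wy": 0.0, "wz": 0, "jaw": 1}])

```text
t: 4.53
tool_pos: [0.4198, -0.2347, 0.0536]
tool_rot: [3.016, 0.066, 0.812]
contact_force: [18.1, 17.2, 28.4]
opening: 0.0
```

```bash
python3 - <<'E'
from h import *
th=.75
delta(binp(-.045,0,.1,th)+toolR(U,.6*th)@[.017,0,.008],toolR(U,.6*th))
E
```

```text
t 4.53 pos [ 0.4198 -0.2347  0.0536] d cm [ 0.11 -0.83 -0.32] w [ 0.029 -0.076  0.006] F [18.1 17.2 28.4] op 0.0
```

The force rose at the computed stop pose, so the bin is at its stop. I'll unhook, withdraw and look.

Call:
send_rows(series=[{"tx": 0.7, "ty": -0.2, "tz": -0.4, "wx": 0, "wy": 0, "wz": 0, "jaw": 1}, {"tx": 0, "ty": 0, "tz": -3, "wx": 0, "wy": 0, "wz": 0, "jaw": 1}, {"tx": 0, "ty": 0, "tz": -4, "wx": 0, "wy": 0, "wz": 0, "jaw": 1}, {"tx": 0, "ty": 0, "tz": -5, "wx": 0, "wy": 0, "wz": 0, "jaw": 0.5}, {"tx": 0, "ty": 0, "tz": -4, "wx": 0, "wy": 0, "wz": 0, "jaw": 0}])

```text
t: 5.15
tool_pos: [0.3411, -0.2309, 0.2056]
tool_rot: [3.012, 0.072, 0.81]
contact_force: [-0.0, -0.7, 0.8]
opening: 0.0355
```

```bash
python3 - <<'E'
from h import *
o=ctrl.get_obs(); W=ctrl.camera_info('wrist')
snap('wrist','w4.png'); snap('side','d4.png'); snap('scene','s4.png'); a=cv2.imread('pics/d4.png'); cv2.imwrite('pics/d4z.png',cv2.resize(a[60:220,230:400],None,fx=4,fy=4,interpolation=cv2.INTER_CUBIC))
a=cv2.imread('pics/s4.png'); cv2.imwrite('pics/s4z.png',cv2.resize(a[130:290,290:450],None,fx=4,fy=4,interpolation=cv2.INTER_CUBIC))
delta(binp(.065,-.009,.024,.75),toolR(U,.75))
import pickle; pickle.dump(W,open('w4.pkl','wb'))
E
```

```text
t 5.3 pos [ 0.3419 -0.2323  0.2066] d cm [9.88e+00 2.00e-02 2.09e+01] w [0.034 0.223 0.016] F [-0.2  0.1 -1. ] op 0.0582
```

View pics/d4z.png

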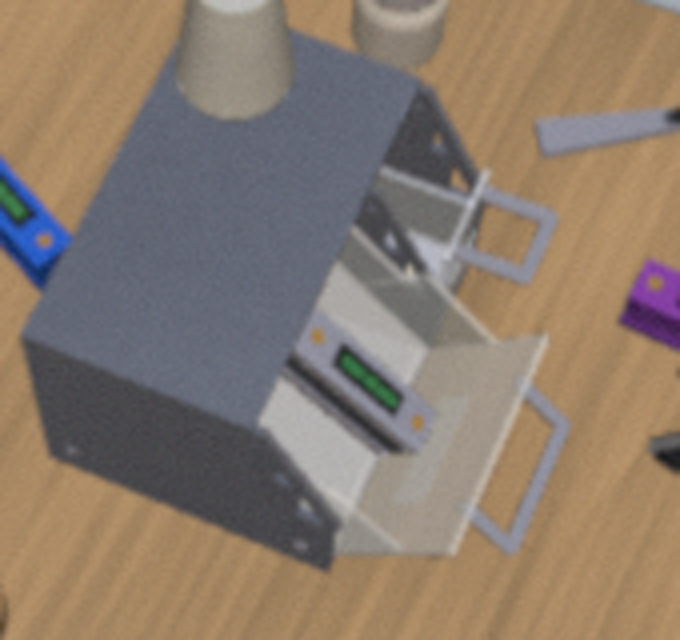

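View pics/s4z.png

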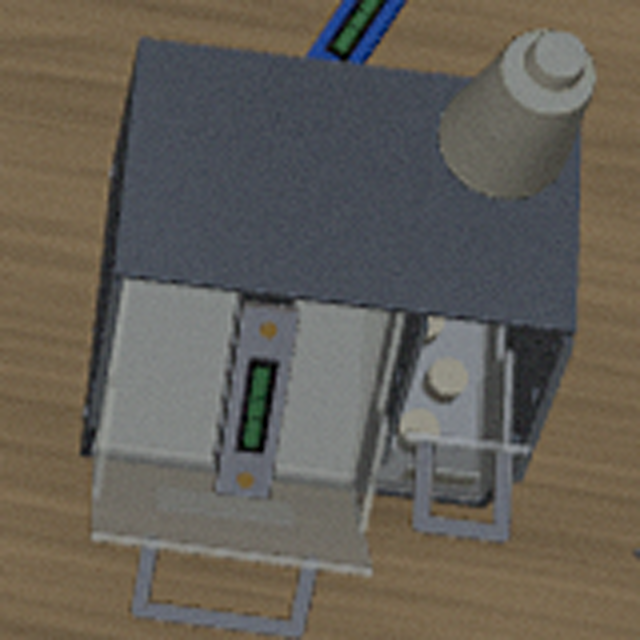

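View pics/w4.png

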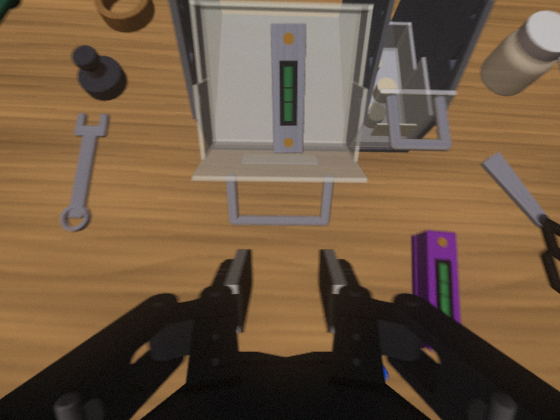

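All three views show the bin fully open, with the level resting against the front wall. I'll triangulate its two orange dots, which are in scene, side and wrist.

```bash
python3 - <<'E'
from h import *
import pickle
W=pickle.load(open('w4.pkl','rb'));S=ctrl.camera_info('scene');D=ctrl.camera_info('side')
obs={'rear':[(S,np.array((267,330))/4+[290,130]-.375),(D,np.array((318,336))/4+[230,60]-.375),(W,(288.5,38.5))],
'front':[(S,np.array((245,480))/4+[290,130]-.375),(D,np.array((418,424))/4+[230,60]-.375),(W,(288.5,142.5))]}
def tri(l):
    A=np.zeros((3,3));b=np.zeros(3)
    for ci,p in l:
        c,w=ray(ci,*p); w/=np.linalg.norm(w); M=np.eye(3)-np.outer(w,w);A+=M;b+=M@c
    return np.linalg.solve(A,b)
def bf(X,th=.75):
    d=X-PIV; a,b=d@UX,d[2]; return np.array([a*np.cos(th)+b*np.sin(th),d@UY,-a*np.sin(th)+b*np.cos(th)])
r={}
for k,l in obs.items():
    for sub in (l,l[:2]):
        X=tri(sub); print(k,np.round(X,4),'bin',np.round(bf(X),4),[np.round(proj(c,X)[0]-p,1) for c,p in sub])
    r[k]=tri(l[:2])
v=r['rear']-r['front'];print(np.linalg.norm(v),'pitch',np.arcsin(v[2]/np.linalg.norm(v)),'yaw',np.degrees(np.arctan2(v[1],v[0])))
E
```

```text
rear [ 0.5533 -0.2269  0.1259] bin [ 0.1144 -0.0066  0.0464] [array([0.7, 0.2]), array([-0.2,  0. ]), array([-1.6, -0. ])]
rear [ 0.552  -0.2247  0.1307] bin [ 0.1167 -0.0044  0.0507] [array([ 0.1, -0.1]), array([0. , 0.1])]
front [ 0.4837 -0.2326  0.0576] bin [ 0.0167 -0.0092  0.044 ] [array([0.4, 0.3]), array([-0.3, -0.2]), array([-1.2,  0.2])]
front [ 0.4829 -0.2309  0.0613] bin [ 0.0187 -0.0075  0.0472] [array([-0.1,  0.2]), array([-0.1, -0.2])]
0.09809574332473517 pitch 0.7849746069504054 yaw 5.079954984497237
```

The bin-frame values match the expected ones (top at 44 mm, dots at 65±49 mm, y -8 mm). I'll align for the grasp.

Call:
send_rows(series=[{"tx": 4, "ty": 0, "tz": 2, "wx": 0.03, "wy": 0.12, "wz": 0.015, "jaw": 0.3}, {"tx": 4, "ty": 0, "tz": 2, "wx": 0, "wy": 0.11, "wz": 0, "jaw": 0.3}, {"tx": 3, "ty": 0, "tz": 2, "wx": 0, "wy": 0.0, "wz": 0, "jaw": 0.3}, {"tx": 2, "ty": 0, "tz": 0, "wx": 0, "wy": 0.0, "wz": 0, "jaw": 0.3}])

```text
t: 5.8
tool_pos: [0.4823, -0.2248, 0.2317]
tool_rot: [-2.903, -0.055, -1.154]
contact_force: [-0.0, 0.0, -0.8]
opening: 0.06
```

```bash
python3 - <<'E'
from h import *
delta(binp(.065,-.008,.024,.75),toolR(U+.02,.75))
E
```

```text
t 5.8 pos [ 0.4823 -0.2248  0.2317] d cm [-7.06  0.68 14.76] w [ 0.015 -0.007 -0.02 ] F [-0.   0.  -0.8] op 0.06
```

Call:
send_rows(series=[{"tx": -4, "ty": 0.4, "tz": 1, "wx": 0.015, "wy": 0, "wz": -0.02, "jaw": 0.3}, {"tx": -2.8, "ty": 0.2, "tz": 3, "wx": 0, "wy": 0, "wz": 0, "jaw": 0.3}, {"tx": 0, "ty": 0, "tz": 2, "wx": 0, "wy": 0.0, "wz": 0, "jaw": 0.3}, {"tx": 0, "ty": 0, "tz": 0, "wx": 0, "wy": 0.0, "wz": 0, "jaw": 0.3}])

```text
t: 6.3
tool_pos: [0.4742, -0.2271, 0.1343]
tool_rot: [-2.894, -0.1, -1.139]
contact_force: [-0.7, 0.6, -0.2]
opening: 0.0598
```

```bash
python3 - <<'E'
from h import *
delta(binp(.065,-.008,.024,.75),toolR(U+.02,.75))
snap('wrist','w5.png')
W=ctrl.camera_info('wrist')
for th in(.7,.75): print(np.round(proj(W,np.array([binp(.065+s*.049,-.008,.044,th) for s in(-1,1)])),1))
E
```

```text
t 6.3 pos [ 0.4742 -0.2271  0.1343] d cm [0.26 0.65 8.23] w [-0.008 -0.     0.002] F [-0.7  0.6 -0.2] op 0.0598
[[292.  287.4]
 [295.6 150.7]]
[[292.  290.7]
 [295.6 154.8]]
```

View pics/w5.png

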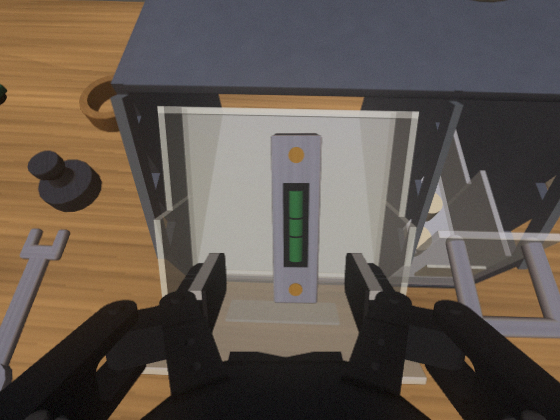

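The dots are at (296,155) and (295,290), within 3 px of the prediction. Descend along the tool axis.

Call:
send_rows(series=[{"tx": 0.25, "ty": 0.7, "tz": 1.5, "wx": 0, "wy": 0, "wz": 0, "jaw": 0.3}, {"tx": 0, "ty": 0, "tz": 2.5, "wx": 0, "wy": 0, "wz": 0, "jaw": 0.3}, {"tx": 0, "ty": 0, "tz": 1.6, "wx": 0, "wy": 0.0, "wz": 0, "jaw": 0.3}, {"tx": 0, "ty": 0, "tz": 1, "wx": 0, "wy": 0.0, "wz": 0, "jaw": 0.3}])

```text
t: 6.85
tool_pos: [0.5235, -0.2325, 0.0914]
tool_rot: [-2.897, -0.104, -1.148]
contact_force: [0.2, 0.5, -0.2]
opening: 0.0597
```

```bash
python3 - <<'E'
from h import *
delta(binp(.065,-.009,.024,.75),toolR(U+.02,.75))
E
```

```text
t 6.85 pos [ 0.5235 -0.2325  0.0914] d cm [-0.39 -0.17  1.76] w [-0.003 -0.004  0.006] F [ 0.2  0.5 -0.2] op 0.0597
```

Call:
send_rows(series=[{"tx": -0.3, "ty": -0.15, "tz": 1.0, "wx": 0, "wy": 0, "wz": 0, "jaw": 0.3}, {"tx": -0.1, "ty": 0, "tz": 0.6, "wx": 0, "wy": 0, "wz": 0, "jaw": 0.3}])

```text
t: 7.1
tool_pos: [0.532, -0.2305, 0.0772]
tool_rot: [-2.897, -0.106, -1.149]
contact_force: [-0.4, -0.1, -0.1]
opening: 0.0599
```

```bash
python3 - <<'E'
from h import *
delta(binp(.065,-.009,.024,.75),toolR(U+.02,.75))
snap('wrist','w6.png')
E
```

```text
t 7.1 pos [ 0.532  -0.2305  0.0772] d cm [-0.05 -0.03  0.13] w [-0.002 -0.005  0.008] F [-0.4 -0.1 -0.1] op 0.0599
```

View pics/w6.png

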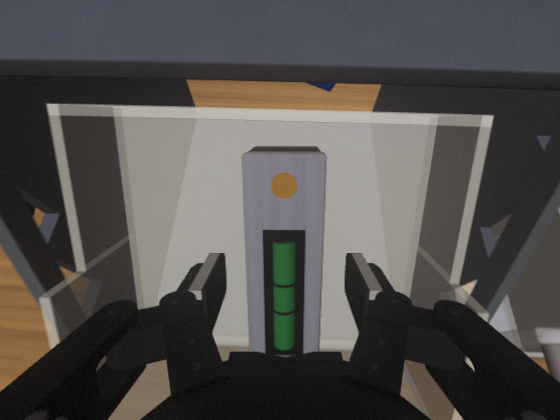

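The level is centred between the pads. Close.

Call:
send_rows(series=[{"tx": 0, "ty": 0, "tz": 0, "wx": 0, "wy": 0, "wz": 0, "jaw": 0.6}, {"tx": 0, "ty": 0, "tz": 0, "wx": 0, "wy": 0, "wz": 0, "jaw": 0.8}, {"tx": 0, "ty": 0, "tz": 0, "wx": 0, "wy": 0, "wz": 0, "jaw": 1}, {"tx": 0, "ty": 0, "tz": 0, "wx": 0, "wy": 0, "wz": 0, "jaw": 1}], squeeze=60)

```text
t: 7.65
tool_pos: [0.5319, -0.2305, 0.0773]
tool_rot: [-2.897, -0.105, -1.149]
contact_force: [2.3, 0.6, -2.0]
opening: 0.0313
```

```bash
python3 - <<'E'
from h import *
delta(binp(.065,-.009,.024,.75),toolR(U+.02,.75))
snap('wrist','w7.png')
E
```

```text
t 7.65 pos [ 0.5319 -0.2305  0.0773] d cm [-0.04 -0.02  0.15] w [-0.002 -0.005  0.007] F [ 2.3  0.6 -2. ] op 0.0313
```

View pics/w7.png

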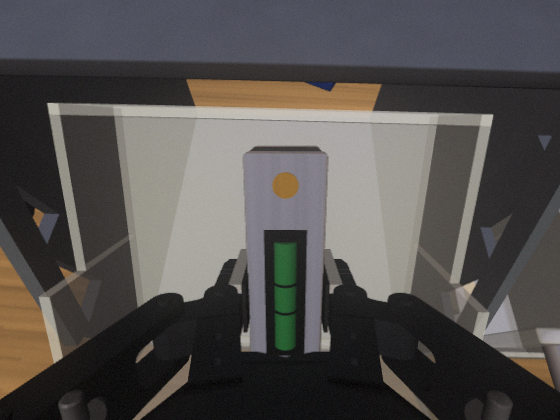

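Gripped at 31.3 mm. Lift along the bin's normal.

Call:
send_rows(series=[{"tx": 0, "ty": 0, "tz": -1.0, "wx": 0, "wy": 0, "wz": 0, "jaw": 1}, {"tx": 0, "ty": 0, "tz": -2, "wx": 0, "wy": 0, "wz": 0, "jaw": 1}, {"tx": 0, "ty": 0, "tz": -3, "wx": 0, "wy": 0, "wz": 0, "jaw": 1}, {"tx": 0, "ty": 0, "tz": -3, "wx": 0, "wy": 0, "wz": 0, "jaw": 1}, {"tx": 0, "ty": 0, "tz": -3, "wx": 0, "wy": 0, "wz": 0, "jaw": 1}])

```text
t: 8.32
tool_pos: [0.4481, -0.2349, 0.1656]
tool_rot: [-2.894, -0.103, -1.147]
contact_force: [0.6, 0.0, -4.4]
opening: 0.0309
```

```bash
python3 - <<'E'
from h import *
delta(binp(.065,-.009,.18,.75),toolR(U+.02,0))
snap('side','d8.png')
E
```

```text
t 8.32 pos [ 0.4481 -0.2349  0.1656] d cm [ 0.09 -0.16 -3.27] w [-0.003 -0.755  0.007] F [ 0.6  0.  -4.4] op 0.0309
```

View pics/d8.png

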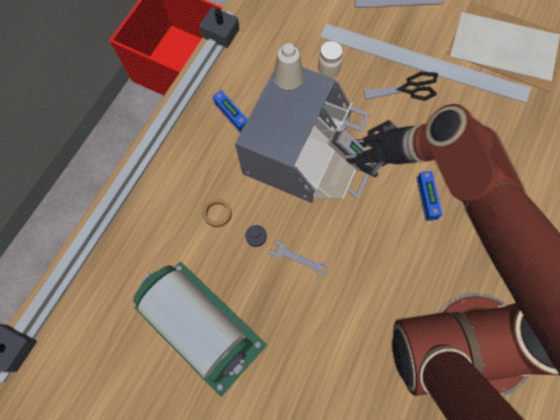

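The level is in the grip and clear of the bin. Lift further and untilt.

Call:
send_rows(series=[{"tx": 1, "ty": 0, "tz": -4, "wx": 0, "wy": -0.06, "wz": 0, "jaw": 1}, {"tx": 1.5, "ty": 0, "tz": -4, "wx": 0, "wy": -0.15, "wz": 0, "jaw": 1}, {"tx": 1, "ty": 0, "tz": -3, "wx": 0, "wy": -0.187, "wz": 0, "jaw": 1}, {"tx": 1, "ty": 0, "tz": -2, "wx": 0, "wy": -0.187, "wz": 0, "jaw": 1}, {"tx": 0, "ty": 0, "tz": -1, "wx": 0, "wy": -0.15, "wz": 0, "jaw": 1}])

```text
t: 9.0
tool_pos: [0.4002, -0.2381, 0.3052]
tool_rot: [3.14, 0.096, 0.008]
contact_force: [-0.6, -0.1, -3.3]
opening: 0.0308
```

```bash
python3 - <<'E'
from h import *
delta([.6015,.2583,.30],toolR(-.2752,0))
E
```

```text
t 9.0 pos [ 0.4002 -0.2381  0.3052] d cm [ 23.12 -48.32   0.62] w [-0.001 -0.005  0.336] F [-0.6 -0.1 -3.3] op 0.0308
```

Call:
send_rows(series=[{"tx": 1, "ty": -2.5, "tz": -0.3, "wx": 0, "wy": 0, "wz": 0, "jaw": 1}, {"tx": 2, "ty": -4.5, "tz": -0.1, "wx": 0, "wy": 0, "wz": 0, "jaw": 1}, {"tx": 2, "ty": -5, "tz": -0.1, "wx": 0, "wy": 0, "wz": 0, "jaw": 1}, {"tx": 2, "ty": -5, "tz": -0.1, "wx": 0, "wy": 0, "wz": 0, "jaw": 1}, {"tx": 2, "ty": -5, "tz": -0.1, "wx": 0, "wy": 0, "wz": 0, "jaw": 1}])

```text
t: 9.62
tool_pos: [0.4785, -0.0088, 0.3084]
tool_rot: [-3.138, -0.088, 0.002]
contact_force: [1.5, -0.6, -4.1]
opening: 0.0313
```

Call:
send_rows(series=[{"tx": 2, "ty": -5, "tz": -0.1, "wx": 0, "wy": 0, "wz": 0.08, "jaw": 1}, {"tx": 1.5, "ty": -5, "tz": -0.1, "wx": 0, "wy": 0, "wz": 0.08, "jaw": 1}, {"tx": 1.5, "ty": -5, "tz": -0.1, "wx": 0, "wy": 0, "wz": 0.08, "jaw": 1}, {"tx": 1, "ty": -3.5, "tz": -0.1, "wx": 0, "wy": 0, "wz": 0.08, "jaw": 1}, {"tx": 1, "ty": -1, "tz": -0.1, "wx": 0, "wy": 0, "wz": 0, "jaw": 1}])

```text
t: 10.25
tool_pos: [0.5603, 0.1887, 0.307]
tool_rot: [3.113, -0.422, -0.015]
contact_force: [-1.0, -1.3, -3.2]
opening: 0.0311
```

```bash
python3 - <<'E'
from h import *
delta([.6015,.2583,.30],toolR(-.2752,0))
E
```

```text
t 10.25 pos [0.5603 0.1887 0.307 ] d cm [ 2.13 -7.81  0.66] w [0.002 0.009 0.006] F [-1.  -1.3 -3.2] op 0.0311
```

Call:
send_rows(series=[{"tx": 1, "ty": -4.5, "tz": 0, "wx": 0, "wy": 0.01, "wz": 0, "jaw": 1}, {"tx": 0.8, "ty": -2.5, "tz": 0, "wx": 0, "wy": 0, "wz": 0, "jaw": 1}, {"tx": 0, "ty": -0.5, "tz": 0, "wx": 0, "wy": 0, "wz": 0, "jaw": 1}, {"tx": 0, "ty": 0, "tz": 0, "wx": 0, "wy": 0, "wz": 0, "jaw": 1}])

```text
t: 10.75
tool_pos: [0.5987, 0.2548, 0.3024]
tool_rot: [3.106, -0.422, -0.008]
contact_force: [0.0, -0.5, -3.7]
opening: 0.031
```

```bash
python3 - <<'E'
from h import *
delta([.6015,.2583,.185],toolR(-.2752,0))
import pickle
pickle.dump(ctrl.camera_info('wrist'),open('w9.pkl','wb'))
for n in('wrist','side','scene'): snap(n,n[0]+'9.png')
E
```

```text
t 10.75 pos [0.5987 0.2548 0.3024] d cm [ 0.22 -0.5  11.73] w [0.007 0.004 0.005] F [ 0.  -0.5 -3.7] op 0.031
```

View pics/w9.png

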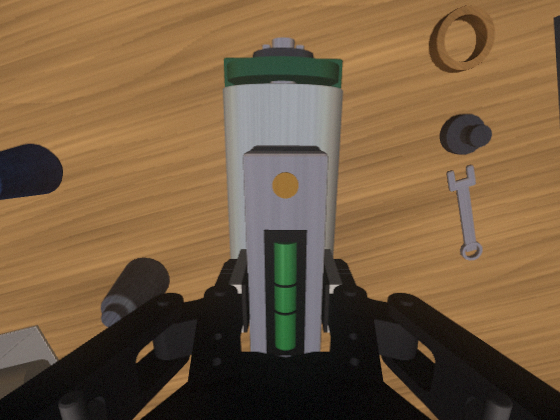

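View pics/s9.png

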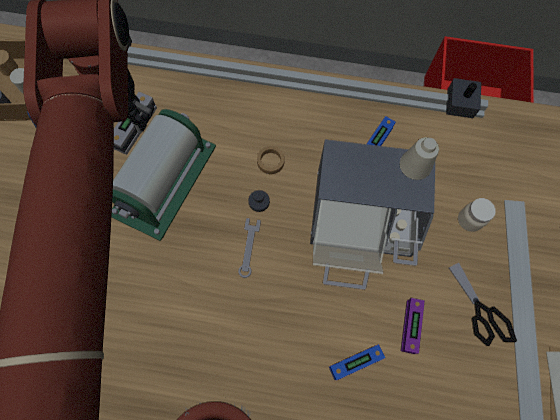

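The wrist view shows the roller's edges at u≈224 and 342 (middle ≈283) at v=90. The level's midline is at u≈285. I'll fit the roller's silhouettes in all three cameras for a better lateral position.

```bash
cat > roll.py <<'E'
from h import *
import pickle
from scipy.optimize import least_squares
def cam(ci): return -np.array(ci['R']).T@np.array(ci['t'])
def sil(ci,lat,yaw,c0=(.6015,.2583)):
    # silhouette lines of cylinder: returns lateral/height of tangent pts
    n=np.array([-np.sin(yaw),np.cos(yaw),0]);ax=np.array([np.cos(yaw),np.sin(yaw),0])
    C=np.array([*c0,.105])+n*lat
    c=cam(ci)-C; a,b=c@n,c[2]; d=np.hypot(a,b); ph=np.arctan2(b,a); al=np.arccos(.06/d)
    out=[]
    for s in(1,-1):
        q=C+n*.06*np.cos(ph+s*al)+np.array([0,0,.06*np.sin(ph+s*al)]); out.append((q,ax))
    return out
E
python3 - <<'E'
from roll import *
W=pickle.load(open('w9.pkl','rb'))
g=cv2.imread('pics/w9.png').astype(float)
hsv=cv2.cvtColor(g.astype(np.uint8),cv2.COLOR_BGR2HSV)[:,:,1].astype(float)
hs=cv2.GaussianBlur(hsv,(3,5),0)
rows=range(92,142,6)
L=[];Rr=[]
for v in rows:
    d=np.gradient(hs[v])
    l=210+np.argmin(d[210:245]); r=325+np.argmax(d[325:355])
    def sub(i,s):
        y=s*d[i-1:i+2]; return i+0.5*(y[0]-y[2])/(y[0]-2*y[1]+y[2])
    L.append(sub(l,-1));Rr.append(sub(r,1))
print(np.round(L,1),np.round(Rr,1))
rows=np.array(list(rows),float)
def pred(lat,yaw,v):
    o=[]
    for q,ax in sil(W,lat,yaw):
        P=np.array([q+ax*s for s in np.linspace(-.1,.1,50)]); uv=proj(W,P); i=np.argsort(uv[:,1]); o.append(np.interp(v,uv[i,1],uv[i,0]))
    o=sorted(o,key=lambda a:a[0]); return o
f=lambda p: np.r_[pred(p[0],p[1],rows)[0]-L,pred(p[0],p[1],rows)[1]-Rr]
r=least_squares(f,[0,-.2752]);print('lat mm',r.x[0]*1000,'yaw',r.x[1],np.round(r.fun,1))
# with camera roll/offset: check level dots
o=np.array([.5987,.2548,.3024]);T=Rn.from_rotvec([3.106,-.422,-.008]).as_matrix()
print('dot pred',proj(W,o+T@[.049,0,-.02]),proj(W,o+T@[0,0,-.02]))
E
```

```text
[222.4 222.8 223.1 223.2 223.5 223.9 224.1 224.2 224.6] [342.3 342.  341.7 341.2 340.9 340.5 340.1 339.8 339.5]
lat mm -2.091505057167939 yaw -0.280043718569001 [ 0.1 -0.1 -0.1 -0.  -0.  -0.1 -0.1  0.1 -0.   0.1  0.  -0.   0.   0.1
  0.1  0.1  0.   0. ]
dot pred [[284.86314567 182.91642803]] [[284.80567423 296.84860359]]
```

```bash
python3 - <<'E'
from roll import *
from scipy.ndimage import map_coordinates
for n,fn in(('scene','s1'),('side','d1')):
    ci=ctrl.camera_info(n); im=cv2.imread(f'pics/{fn}.png'); s=cv2.cvtColor(im,cv2.COLOR_BGR2HSV)[:,:,1].astype(float)
    for k in (0,1):
        q,ax=sil(ci,0,-.278)[k]; P=proj(ci,np.array([q+ax*t for t in np.linspace(-.08,.08,30)]))
        P2=proj(ci,np.array([x[0]+x[1]*0 for x in [sil(ci,.005,-.278)[k]]]))[0]-proj(ci,np.array([q]))[0]
        d=P[-1]-P[0]; nn=np.array([-d[1],d[0]])/np.linalg.norm(d); 
        if nn@P2<0: nn=-nn
        sc=(nn@P2)/5 # px per mm
        off=np.arange(-8,8.01,.25)
        prof=np.mean([map_coordinates(s,[(P[:,1]+o*nn[1]),(P[:,0]+o*nn[0])],order=1) for o in off],axis=1)
        g=np.gradient(prof)
        print(n,k,'px/mm',round(sc,2),'prof',np.round(prof[::4]),'edge off px',off[np.argmax(abs(g))], 'mm',off[np.argmax(abs(g))]/sc)
E
```

```text
scene 0 px/mm 0.4 prof [115.  91.  23.  16.  25.  28.  91. 121.  76.  17.  10.  11.  10.   9.
  10.   9.   9.] edge off px -2.25 mm -5.667044807629738
scene 1 px/mm 0.4 prof [23. 23. 23. 23. 23. 23. 22. 15. 42. 92. 90. 87. 88. 88. 87. 88. 88.] edge off px 0.25 mm 0.6247016808592865
side 0 px/mm 0.48 prof [ 84.  67. 103. 111. 111. 110. 100.  60.  18.  10.  11.  10.  11.  11.
  11.  10.  10.] edge off px -1.0 mm -2.0907792381155463
side 1 px/mm 0.52 prof [ 19.  17.  13.   8.   6.   8.  11.  31.  54.  91. 104. 105. 105. 105.
 105. 105. 105.] edge off px 0.5 mm 0.9677812079067092
```

Wrist puts the roller -2.1 mm laterally, while scene and side give about 0 ± 1 mm. I trust the wrist more, since it sees both level and roller and predicts the level's dot within 0.3 px. I'll use -1.8 mm.

```bash
python3 - <<'E'
from h import *
delta([.601,.2566,.195],toolR(-.278,0)); o=ctrl.get_obs(); print(o['wrist_torque'])
E
```

```text
t 10.9 pos [0.5987 0.2545 0.303 ] d cm [ 0.2  -0.34 10.8 ] w [0.007 0.003 0.007] F [ 1.2  0.9 -4.4] op 0.0309
[ 0.01924762 -0.06451066  0.03660574]
```

Call:
send_rows(series=[{"tx": 0.2, "ty": -0.3, "tz": 3, "wx": 0.007, "wy": 0.003, "wz": 0.007, "jaw": 1}, {"tx": 0, "ty": 0, "tz": 3, "wx": 0, "wy": 0, "wz": 0, "jaw": 1}, {"tx": 0, "ty": 0, "tz": 2, "wx": 0, "wy": 0, "wz": 0, "jaw": 1}, {"tx": 0, "ty": 0, "tz": 0.5, "wx": 0, "wy": 0, "wz": 0, "jaw": 1}])

```text
t: 11.4
tool_pos: [0.6019, 0.2541, 0.2191]
tool_rot: [-3.109, 0.439, -0.008]
contact_force: [0.4, -0.7, -3.9]
opening: 0.0314
```

```bash
python3 - <<'E'
from h import *
delta([.601,.2566,.187],toolR(-.278,0)); o=ctrl.get_obs(); print(o['wrist_torque'])
E
```

```text
t 11.4 pos [0.6019 0.2541 0.2191] d cm [-0.17 -0.2   3.21] w [-0.003 -0.005 -0.003] F [ 0.4 -0.7 -3.9] op 0.0314
[ 0.02672722 -0.00053737 -0.00091806]
```

Call:
send_rows(series=[{"tx": -0.15, "ty": -0.25, "tz": 1.2, "wx": 0, "wy": -0.005, "wz": -0.003, "jaw": 1}, {"tx": 0, "ty": 0, "tz": 0.8, "wx": 0, "wy": 0, "wz": 0, "jaw": 1}, {"tx": 0, "ty": 0, "tz": 0, "wx": 0, "wy": 0, "wz": 0, "jaw": 1}])

```text
t: 11.78
tool_pos: [0.602, 0.2573, 0.1998]
tool_rot: [-3.107, 0.434, -0.004]
contact_force: [0.6, 0.6, -2.9]
opening: 0.0312
```

```bash
python3 - <<'E'
from h import *
delta([.601,.2566,.187],toolR(-.278,0)); o=ctrl.get_obs(); print(o['wrist_torque'])
E
```

```text
t 11.78 pos [0.602  0.2573 0.1998] d cm [-0.08  0.1   1.28] w [-0.004 -0.002  0.   ] F [ 0.6  0.6 -2.9] op 0.0312
[ 0.00373684  0.0020484  -0.07513832]
```

```bash
cat > wf.py <<'E'
from roll import *
import sys
def fit(fn,W,rows,lr,rr):
    hsv=cv2.cvtColor(cv2.imread(fn),cv2.COLOR_BGR2HSV)[:,:,1].astype(float); hs=cv2.GaussianBlur(hsv,(3,5),0)
    L=[];Rr=[]
    def sub(d,i,s):
        y=s*d[i-1:i+2]; return i+0.5*(y[0]-y[2])/(y[0]-2*y[1]+y[2])
    for v in rows:
        d=np.gradient(hs[v]); L.append(sub(d,lr[0]+np.argmin(d[lr[0]:lr[1]]),-1)); Rr.append(sub(d,rr[0]+np.argmax(d[rr[0]:rr[1]]),1))
    rows=np.array(rows,float)
    def f(p):
        o=[]
        for q,ax in sil(W,p[0],p[1]):
            P=np.array([q+ax*s for s in np.linspace(-.1,.1,50)]); uv=proj(W,P); i=np.argsort(uv[:,1]); o.append(np.interp(rows,uv[i,1],uv[i,0]))
        o=sorted(o,key=lambda a:a[0]); return np.r_[o[0]-L,o[1]-Rr]
    r=least_squares(f,[0,-.2752]);print(np.round(L,1),np.round(Rr,1),'lat mm',r.x[0]*1000,'yaw',r.x[1],np.round(r.fun,1)); return r.x
E
python3 - <<'E'
from wf import *
W=ctrl.camera_info('wrist'); pickle.dump(W,open('w10.pkl','wb')); snap('wrist','w10.png'); delta([.601,.2566,.187],toolR(-.278,0))
E
```

```text
t 11.82 pos [0.6023 0.2574 0.2004] d cm [-0.11  0.12  1.33] w [-0.005 -0.002  0.   ] F [ 0.1  0.1 -4.1] op 0.0315
```

View pics/w10.png

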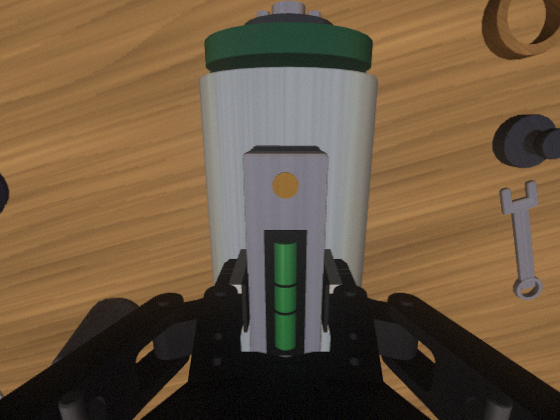

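```bash
python3 - <<'E'
from wf import *
W=pickle.load(open('w10.pkl','rb'))
fit('pics/w10.png',W,list(range(90,141,6)),(190,225),(355,390))
E
```

```text
[199.  199.4 199.9 200.3 200.8 201.2 201.6 202.  202.5] [376.8 376.3 375.8 375.4 374.8 374.4 373.8 373.5 372.9] lat mm -2.159020203048934 yaw -0.27923598451220216 [ 0.3  0.3  0.2  0.2  0.2  0.2  0.3  0.3  0.2 -0.3 -0.3 -0.2 -0.3 -0.2
 -0.3 -0.2 -0.3 -0.2]
```

```bash
python3 - <<'E'
from wf import *
W=pickle.load(open('w10.pkl','rb'))
X=atz(W,288,76,.163); ax=np.array([np.cos(-.279),np.sin(-.279),0]); print('roller end along axis from centre est', (X-np.array([.6009,.2563,.163]))@ax)
delta([.6009,.2563,.1875],toolR(-.279,0))
E
```

```text
roller end along axis from centre est 0.09456235729873377
t 11.82 pos [0.6023 0.2574 0.2004] d cm [-0.11  0.15  1.28] w [-0.005 -0.002  0.001] F [ 0.1  0.1 -4.1] op 0.0315
```

Call:
send_rows(series=[{"tx": -0.3, "ty": 0.14, "tz": 0.5, "wx": -0.005, "wy": -0.002, "wz": 0, "jaw": 1}, {"tx": 0, "ty": 0, "tz": 0.3, "wx": 0, "wy": 0, "wz": 0, "jaw": 1}, {"tx": 0, "ty": 0, "tz": 0.1, "wx": 0, "wy": 0, "wz": 0, "jaw": 1}])

```text
t: 12.2
tool_pos: [0.5995, 0.2572, 0.1923]
tool_rot: [-3.111, 0.434, -0.004]
contact_force: [-0.1, 0.6, -4.5]
opening: 0.0312
```

```bash
python3 - <<'E'
from h import *
delta([.6007,.2563,.187],toolR(-.279,0)); o=ctrl.get_obs(); print(o['wrist_torque'])
E
```

```text
t 12.2 pos [0.5995 0.2572 0.1923] d cm [0.14 0.05 0.53] w [-0.001 -0.002  0.002] F [-0.1  0.6 -4.5] op 0.0312
[-0.05170811 -0.00490514  0.01029352]
```

Call:
send_rows(series=[{"tx": 0, "ty": 0.06, "tz": 0.3, "wx": 0, "wy": 0, "wz": 0, "jaw": 1}, {"tx": 0, "ty": 0, "tz": 0.2, "wx": 0, "wy": 0, "wz": 0, "jaw": 1}])

```text
t: 12.45
tool_pos: [0.5995, 0.2566, 0.1873]
tool_rot: [-3.111, 0.434, -0.005]
contact_force: [-0.0, 0.9, -3.8]
opening: 0.0313
```

```bash
python3 - <<'E'
from h import *
delta([.6007,.2563,.187],toolR(-.279,0)); o=ctrl.get_obs(); print(o['wrist_torque'])
E
```

```text
t 12.45 pos [0.5995 0.2566 0.1873] d cm [ 0.12 -0.01  0.03] w [-0.001 -0.003  0.002] F [-0.   0.9 -3.8] op 0.0313
[-0.05761063  0.01787523 -0.02325317]
```

Call:
send_rows(series=[{"tx": 0, "ty": 0, "tz": 0.1, "wx": 0, "wy": 0, "wz": 0, "jaw": 1}, {"tx": 0, "ty": 0, "tz": 0.05, "wx": 0, "wy": 0, "wz": 0, "jaw": 1}])

```text
t: 12.7
tool_pos: [0.5996, 0.2566, 0.1865]
tool_rot: [-3.111, 0.434, -0.005]
contact_force: [-2.1, -0.1, -1.2]
opening: 0.031
```

```bash
python3 - <<'E'
from h import *
delta([.6007,.2563,.187],toolR(-.279,0)); o=ctrl.get_obs(); print(o['wrist_torque'])
E
```

```text
t 12.7 pos [0.5996 0.2566 0.1865] d cm [ 0.12 -0.   -0.05] w [-0.001 -0.003  0.002] F [-2.1 -0.1 -1.2] op 0.031
[-0.04643984  0.16987914  0.01391466]
```

Contact has begun at the expected height. The moment shows that the robot-side end touches first, so I'll ease the pitch.

Call:
send_rows(series=[{"tx": 0, "ty": 0, "tz": 0.03, "wx": 0, "wy": -0.01, "wz": 0, "jaw": 1}, {"tx": 0, "ty": 0, "tz": 0.03, "wx": 0, "wy": 0, "wz": 0, "jaw": 1}])

```text
t: 12.95
tool_pos: [0.6, 0.2566, 0.1871]
tool_rot: [-3.109, 0.434, 0.01]
contact_force: [-1.4, -1.2, -1.5]
opening: 0.0315
```

```bash
python3 - <<'E'
from h import *
delta([.6007,.2563,.187],toolR(-.279,0)); o=ctrl.get_obs(); print(o['wrist_torque'])
E
```

```text
t 12.95 pos [0.6    0.2566 0.1871] d cm [0.08 0.01 0.01] w [-0.002  0.006  0.001] F [-1.4 -1.2 -1.5] op 0.0315
[-0.02607447  0.07426673 -0.0734098 ]
```

Call:
send_rows(series=[{"tx": 0, "ty": 0, "tz": 0.06, "wx": 0, "wy": -0.006, "wz": 0, "jaw": 1}, {"tx": 0, "ty": 0, "tz": 0.06, "wx": 0, "wy": 0, "wz": 0, "jaw": 1}])

```text
t: 13.2
tool_pos: [0.6001, 0.2567, 0.1872]
tool_rot: [-3.108, 0.434, 0.019]
contact_force: [-4.2, -1.2, 2.3]
opening: 0.0313
```

```bash
python3 - <<'E'
from h import *
delta([.6007,.2563,.187],toolR(-.279,0))
for i in range(1): o=ctrl.get_obs(); print(o['wrist_torque'])
snap('wrist','w11.png');snap('side','d11.png')
a=cv2.imread('pics/d11.png'); cv2.imwrite('pics/d11z.png',cv2.resize(a[220:400,110:290],None,fx=3,fy=3,interpolation=cv2.INTER_CUBIC))
o=ctrl.get_obs(); print(o['wrist_torque'],o['contact_force'])
E
```

```text
t 13.2 pos [0.6001 0.2567 0.1872] d cm [0.07 0.02 0.02] w [-0.002  0.012  0.001] F [-4.2 -1.2  2.3] op 0.0313
[-0.25106499  0.33705504 -0.11766838]
[-0.29086983  0.42292245 -0.15605695] [-4.21442109 -1.06037866  3.68658301]
```

View pics/d11z.png

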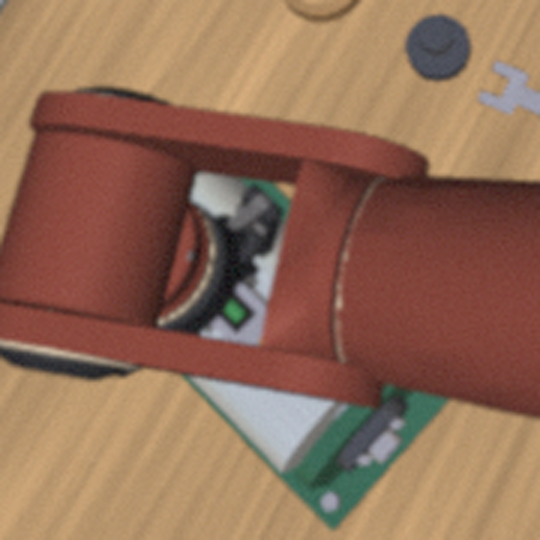

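The level is seated, with a contact force of about 7 N. I'll relax the press and open the jaws by a millimetre or so, keeping the pads as guards.

Call:
send_rows(series=[{"tx": 0, "ty": 0, "tz": -0.07, "wx": 0, "wy": 0, "wz": 0, "jaw": 1}, {"tx": 0, "ty": 0, "tz": 0, "wx": 0, "wy": 0, "wz": 0, "jaw": 1}], squeeze=20)

```text
t: 13.55
tool_pos: [0.6002, 0.2567, 0.1873]
tool_rot: [-3.108, 0.434, 0.018]
contact_force: [-2.8, 0.3, 0.7]
opening: 0.031
```

```bash
python3 - <<'E'
from h import *
delta([.6007,.2563,.187],toolR(-.279,0))
o=ctrl.get_obs(); print(o['wrist_torque'],o['contact_force'])
E
```

```text
t 13.55 pos [0.6002 0.2567 0.1873] d cm [0.06 0.02 0.03] w [-0.002  0.012  0.002] F [-2.8  0.3  0.7] op 0.031
[-0.19405724  0.18370062 -0.03010996] [-2.77984755  0.27943946  0.73706138]
```

Call:
send_rows(series=[{"tx": 0, "ty": 0, "tz": 0, "wx": 0, "wy": 0, "wz": 0, "jaw": 0.6}, {"tx": 0, "ty": 0, "tz": 0, "wx": 0, "wy": 0, "wz": 0, "jaw": 0.6}, {"tx": 0, "ty": 0, "tz": 0, "wx": 0, "wy": 0, "wz": 0, "jaw": 0.6}])

```text
t: 13.92
tool_pos: [0.6011, 0.257, 0.1874]
tool_rot: [-3.106, 0.434, 0.015]
contact_force: [-0.7, -0.1, -0.1]
opening: 0.0344
```

```bash
python3 - <<'E'
from h import *
delta([.6007,.2563,.187],toolR(-.279,0))
pickle=__import__('pickle');pickle.dump(ctrl.camera_info('wrist'),open('w12.pkl','wb'))
snap('wrist','w12.png')
o=ctrl.get_obs(); print(o['wrist_torque'],o['contact_force'])
E
```

```text
t 13.93 pos [0.6011 0.257  0.1874] d cm [-0.02  0.08  0.04] w [-0.004  0.01   0.002] F [-0.7 -0.1 -0.1] op 0.0344
[ 0.03372023  0.04074259 -0.01161194] [ 0.44053032 -0.68066778 -0.19003805]
```

View pics/w12.png

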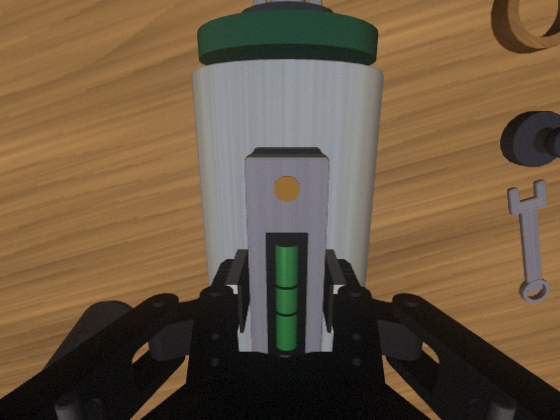

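The contact force is about 0, so the level is standing free between the pads (level midline at u≈287). Open a bit more.

Call:
send_rows(series=[{"tx": 0, "ty": 0.1, "tz": 0, "wx": 0, "wy": 0, "wz": 0, "jaw": 0.52}, {"tx": 0, "ty": 0, "tz": 0, "wx": 0, "wy": 0, "wz": 0, "jaw": 0.52}, {"tx": 0, "ty": 0, "tz": 0, "wx": 0, "wy": 0, "wz": 0, "jaw": 0.52}, {"tx": 0, "ty": 0, "tz": 0, "wx": 0, "wy": 0, "wz": 0, "jaw": 0.52}])

```text
t: 14.48
tool_pos: [0.6009, 0.256, 0.1876]
tool_rot: [-3.106, 0.434, 0.014]
contact_force: [0.1, -0.8, 0.1]
opening: 0.0413
```

```bash
python3 - <<'E'
from h import *
delta([.6007,.2563,.187],toolR(-.279,0))
pickle=__import__('pickle');pickle.dump(ctrl.camera_info('wrist'),open('w13.pkl','wb'))
snap('wrist','w13.png')
o=ctrl.get_obs(); print(o['wrist_torque'],o['contact_force'])
E
```

```text
t 14.47 pos [0.6009 0.256  0.1876] d cm [-0.03 -0.03  0.06] w [-0.004  0.01   0.002] F [ 0.1 -0.8  0.1] op 0.0413
[ 0.01389313  0.01507698 -0.00394578] [ 0.54999831 -0.77762873  0.44112633]
```

View pics/w13.png

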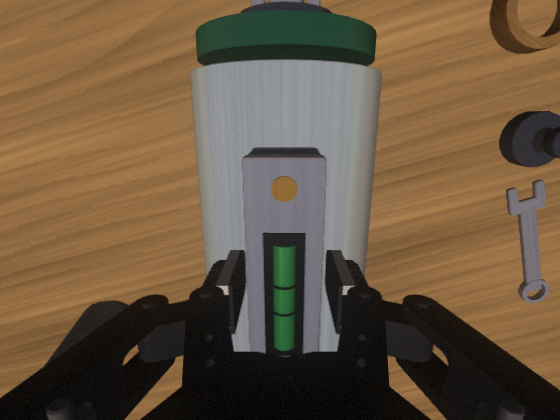

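The level stands free and centred, and its end face looks symmetric, so it is upright. Open wider and withdraw.

Call:
send_rows(series=[{"tx": 0, "ty": 0, "tz": 0, "wx": 0, "wy": 0, "wz": 0, "jaw": 0.3}, {"tx": 0, "ty": 0, "tz": 0, "wx": 0, "wy": 0, "wz": 0, "jaw": 0.3}, {"tx": 0, "ty": 0, "tz": -1, "wx": 0, "wy": 0, "wz": 0, "jaw": 0.3}, {"tx": 0, "ty": 0, "tz": -2.5, "wx": 0, "wy": 0, "wz": 0, "jaw": 0.3}, {"tx": 0, "ty": 0, "tz": -4, "wx": 0, "wy": 0, "wz": 0, "jaw": 0.3}])

```text
t: 15.15
tool_pos: [0.5996, 0.2549, 0.2607]
tool_rot: [-3.109, 0.434, 0.026]
contact_force: [0.2, 0.3, -0.3]
opening: 0.0601
```

Call:
send_rows(series=[{"tx": 0, "ty": 0, "tz": -4, "wx": 0, "wy": 0, "wz": 0, "jaw": 0.3}, {"tx": 0, "ty": 0, "tz": -3, "wx": 0, "wy": 0, "wz": 0, "jaw": 0.3}])

```text
t: 15.4
tool_pos: [0.6009, 0.2547, 0.3356]
tool_rot: [-3.108, 0.434, 0.022]
contact_force: [0.2, 0.1, 0.7]
opening: 0.0592
```

```bash
python3 - <<'E'
from h import *
delta([.33,-.19,.25],toolR(U,0))
pickle=__import__('pickle');pickle.dump(ctrl.camera_info('wrist'),open('w14.pkl','wb'))
snap('wrist','w14.png')
E
```

```text
t 15.4 pos [0.6009 0.2547 0.3356] d cm [-13.76  50.2    8.7 ] w [-0.003  0.014 -0.322] F [0.2 0.1 0.7] op 0.0592
```

View pics/w14.png

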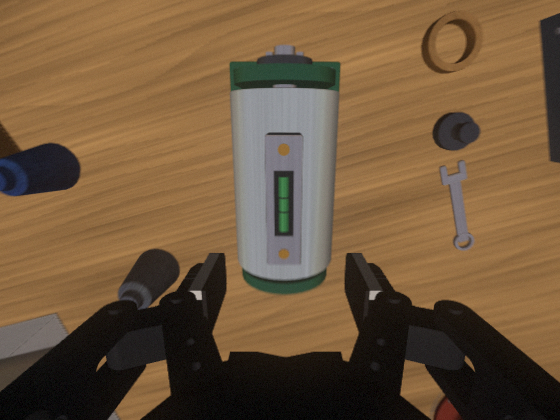

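The level stands centred on the roller: its dots are at (284,149) and (284,253), the roller's edges at u 231 and 337. I'll check the numbers.

```bash
python3 - <<'E'
from wf import *
W=pickle.load(open('w14.pkl','rb'))
a=atz(W,283.7,149,.205);b=atz(W,283.7,253,.205); m=(a+b)/2; v=a-b
ax=np.array([np.cos(-.279),np.sin(-.279),0]);n=np.array([-ax[1],ax[0],0]);C=np.array([.6015,.2583,0])-n*.0021
print(np.round(m,4),'len',np.linalg.norm(v),'yaw err',np.arctan2(v[1],v[0])+.279,'along',(m-C)@ax,'lat',(m-C)@n)
e1=atz(W,284,88,.164);e2=atz(W,284,276,.164);print('roller ends along',(e1-C)@ax,(e2-C)@ax)
c=snap('scene','s14.png');snap('side','d14.png')
a=cv2.imread('pics/s14.png'); cv2.imwrite('pics/s14z.png',cv2.resize(a[95:245,90:235],None,fx=4,fy=4,interpolation=cv2.INTER_CUBIC))
E
```

```text
[0.5989 0.2566 0.205 ] len 0.09711355913441731 yaw err 0.0006727879513646062 along -0.0019902815501842324 lat -0.00025524401846524497
roller ends along 0.0984009635070557 -0.09834763383495289
```

View pics/s14z.png

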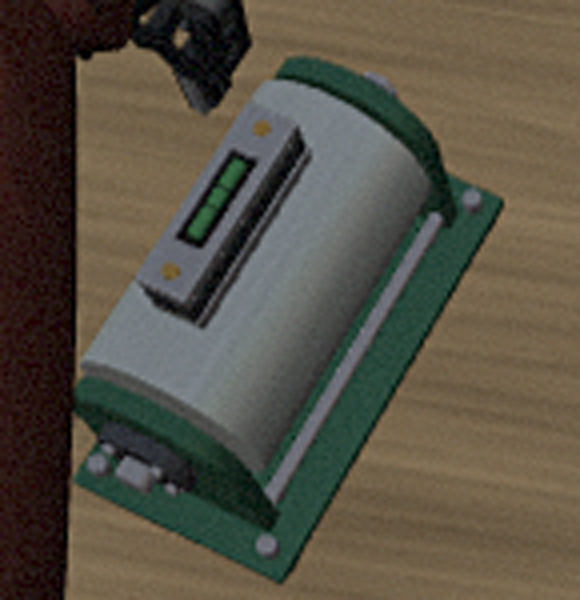

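View pics/d14.png

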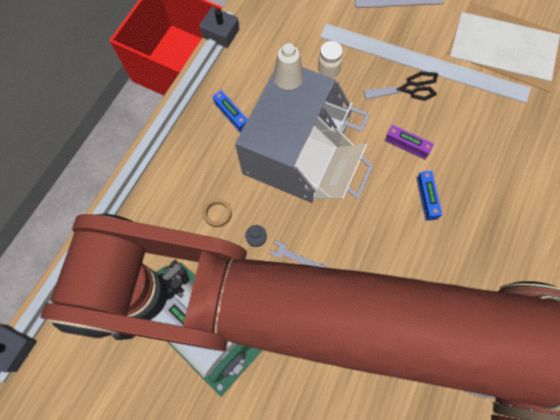

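The level is -2 mm along the roller, -0.3 mm across it, and in line in yaw. Next, shut the bin: the same finger hook goes into the gap and pushes the face back along the arc. Travel first.

Call:
send_rows(series=[{"tx": 0, "ty": 4, "tz": 0, "wx": 0, "wy": 0, "wz": 0, "jaw": 1}, {"tx": -2, "ty": 5.5, "tz": 0, "wx": 0, "wy": 0, "wz": 0, "jaw": 1}, {"tx": -2, "ty": 5.5, "tz": 0, "wx": 0, "wy": 0, "wz": 0, "jaw": 1}, {"tx": -3, "ty": 5.5, "tz": 0, "wx": 0, "wy": 0, "wz": -0.08, "jaw": 1}, {"tx": -3, "ty": 5.5, "tz": 0, "wx": 0, "wy": 0, "wz": -0.08, "jaw": 1}], squeeze=40)

```text
t: 16.18
tool_pos: [0.4356, 0.0279, 0.328]
tool_rot: [-3.134, 0.168, 0.037]
contact_force: [-0.4, -1.5, 0.3]
opening: 0.0
```

Call:
send_rows(series=[{"tx": -3, "ty": 5.5, "tz": 0, "wx": 0, "wy": 0, "wz": -0.08, "jaw": 1}, {"tx": -3, "ty": 5.5, "tz": 0, "wx": 0, "wy": 0, "wz": -0.08, "jaw": 1}, {"tx": -3, "ty": 5, "tz": 0, "wx": 0, "wy": 0.1, "wz": 0, "jaw": 1}, {"tx": -2, "ty": 4, "tz": 0, "wx": 0, "wy": 0.15, "wz": 0, "jaw": 1}])

```text
t: 16.68
tool_pos: [0.3212, -0.1709, 0.3216]
tool_rot: [-3.107, -0.1, -0.354]
contact_force: [-0.7, -0.3, 0.3]
opening: -0.0
```

```bash
python3 - <<'E'
from h import *
print(np.round(binp(-.021,0,.22,.75),4))
delta(binp(-.021,0,.22,.75),toolR(U,.62))
E
```

```text
[ 0.3358 -0.23    0.1607]
t 16.68 pos [ 0.3212 -0.1709  0.3216] d cm [-2.57  6.09 15.89] w [-0.014  0.393  0.016] F [-0.7 -0.3  0.3] op -0.0
```

Call:
send_rows(series=[{"tx": 0, "ty": 3.5, "tz": 3, "wx": -0.014, "wy": 0.13, "wz": 0.016, "jaw": 1}, {"tx": 0, "ty": 2.5, "tz": 3, "wx": 0, "wy": 0.13, "wz": 0, "jaw": 1}, {"tx": 0, "ty": 0, "tz": 2, "wx": 0, "wy": 0.13, "wz": 0, "jaw": 1}])

```text
t: 17.05
tool_pos: [0.3496, -0.2342, 0.2436]
tool_rot: [-2.982, -0.055, -0.973]
contact_force: [0.3, 0.7, 0.3]
opening: 0.0003
```

```bash
python3 - <<'E'
from h import *
R=toolR(U,.62);F=binp(-.021,0,.09,.75)
print(np.round(F,4)); delta(F,R)
E
```

```text
[ 0.4244 -0.226   0.0655]
t 17.05 pos [ 0.3496 -0.2342  0.2436] d cm [-4.44 -0.68 18.8 ] w [ 0.011 -0.011 -0.004] F [0.3 0.7 0.3] op 0.0003
```

Call:
send_rows(series=[{"tx": -4.2, "ty": -0.6, "tz": 0, "wx": 0.01, "wy": -0.01, "wz": 0, "jaw": 1}, {"tx": 0, "ty": 0, "tz": 3, "wx": 0, "wy": 0, "wz": 0, "jaw": 1}, {"tx": 0, "ty": 0, "tz": 2.5, "wx": 0, "wy": 0, "wz": 0, "jaw": 1}, {"tx": 0, "ty": 0, "tz": 0, "wx": 0, "wy": 0, "wz": 0, "jaw": 1}])

```text
t: 17.55
tool_pos: [0.3427, -0.2266, 0.1619]
tool_rot: [-2.972, -0.039, -0.945]
contact_force: [1.1, 0.2, 0.0]
opening: -0.0003
```

```bash
python3 - <<'E'
from h import *
R=toolR(U,.62);F=binp(-.021,0,.09,.75)
delta(F,R)
snap('wrist','w15.png')
W=ctrl.camera_info('wrist'); print(proj(W,np.array([binp(-.045,.045,.1,.75),binp(-.045,-.045,.1,.75),binp(0,.075,.108,.75),binp(0,-.075,.108,.75)])))
E
```

```text
t 17.55 pos [ 0.3427 -0.2266  0.1619] d cm [ 1.1   0.32 12.57] w [-0.003  0.004 -0.02 ] F [1.1 0.2 0. ] op -0.0003
[[237.20590155 224.43096466]
 [339.51745378 222.70611656]
 [193.57251888 179.22358231]
 [382.04490971 175.86764773]]
```

View pics/w15.png

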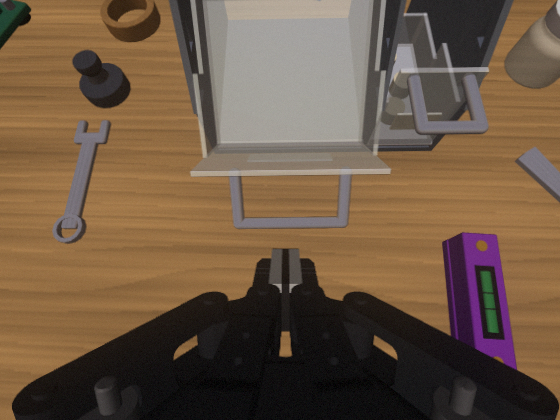

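The bar is at v≈222 and the face's top edge at v≈173, both as predicted. Insert.

Call:
send_rows(series=[{"tx": 1.1, "ty": 0.4, "tz": 2, "wx": 0, "wy": 0, "wz": -0.02, "jaw": 1}, {"tx": 0, "ty": 0, "tz": 3, "wx": 0, "wy": 0, "wz": 0, "jaw": 1}, {"tx": 0, "ty": 0, "tz": 2, "wx": 0, "wy": 0, "wz": 0, "jaw": 1}, {"tx": 0, "ty": 0, "tz": 0, "wx": 0, "wy": 0, "wz": 0, "jaw": 1}])

```text
t: 18.1
tool_pos: [0.3941, -0.2316, 0.1158]
tool_rot: [-2.983, -0.072, -0.956]
contact_force: [-0.9, -0.6, 0.4]
opening: -0.0001
```

```bash
python3 - <<'E'
from h import *
R=toolR(U,.62);F=binp(-.021,0,.09,.75)
delta(F,R)
E
```

```text
t 18.1 pos [ 0.3941 -0.2316  0.1158] d cm [-0.44 -0.45  5.86] w [0.004 0.    0.005] F [-0.9 -0.6  0.4] op -0.0001
```

Call:
send_rows(series=[{"tx": -0.4, "ty": -0.4, "tz": 2, "wx": 0, "wy": 0, "wz": 0, "jaw": 1}, {"tx": 0, "ty": 0, "tz": 2, "wx": 0, "wy": 0, "wz": 0, "jaw": 1}, {"tx": 0, "ty": 0, "tz": 1.2, "wx": 0, "wy": 0, "wz": 0, "jaw": 1}])

```text
t: 18.48
tool_pos: [0.4225, -0.2302, 0.0766]
tool_rot: [-2.988, -0.074, -0.967]
contact_force: [-0.2, -0.1, 0.2]
opening: 0.0002
```

```bash
python3 - <<'E'
from h import *
R=toolR(U,.62);F=binp(-.021,0,.09,.75)
delta(F,R)
snap('side','d16.png')
a=cv2.imread('pics/d16.png'); cv2.imwrite('pics/d16z.png',cv2.resize(a[60:220,230:400],None,fx=4,fy=4,interpolation=cv2.INTER_CUBIC))
prev=None
for th in [.75,.6,.45,.3,.15,0,-.02]:
    tau=max(th,0)*.85; R=toolR(U,tau); p=binp(-.0115,0,.09,th)
    if prev is not None: print(th,np.round(p,4),np.round(prev[1].T@(p-prev[0])*100,2))
    prev=(p,R)
E
```

```text
t 18.48 pos [ 0.4225 -0.2302  0.0766] d cm [-0.47 -0.42  1.01] w [ 0.012 -0.006  0.009] F [-0.2 -0.1  0.2] op 0.0002
0.6 [ 0.4408 -0.2253  0.0818] [ 1.34  0.   -0.22]
0.45 [ 0.4515 -0.2248  0.09  ] [ 1.35  0.   -0.19]
0.3 [ 0.4635 -0.2243  0.0966] [ 1.35 -0.   -0.16]
0.15 [ 0.4762 -0.2237  0.1013] [ 1.35  0.   -0.13]
0 [ 0.4895 -0.2231  0.104 ] [ 1.36 -0.   -0.1 ]
-0.02 [ 0.4913 -0.223   0.1042] [ 0.18 -0.   -0.02]
```

View pics/d16z.png

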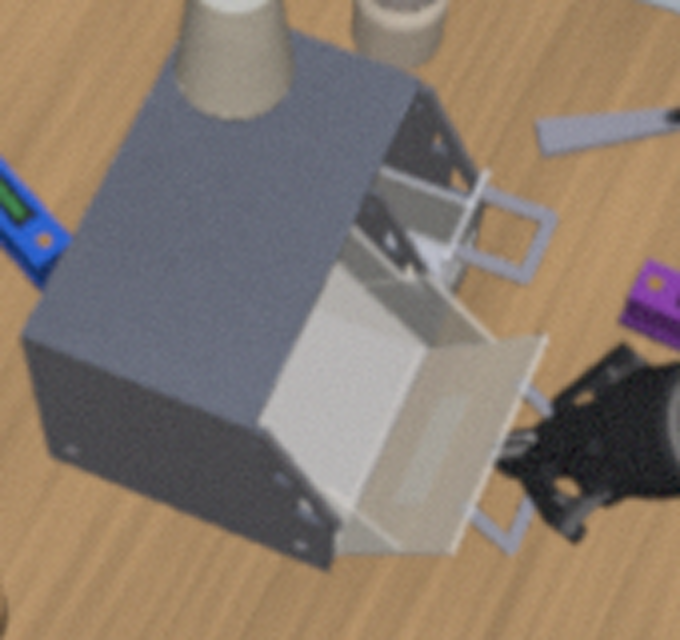

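The fingers are in the gap behind the bar, close to the face. Push shut along the arc.

Call:
send_rows(series=[{"tx": -0.1, "ty": -0.4, "tz": 0.9, "wx": 0, "wy": 0, "wz": 0, "jaw": 1}, {"tx": 1.2, "ty": 0, "tz": -0.1, "wx": 0, "wy": -0.04, "wz": 0, "jaw": 1}, {"tx": 1.5, "ty": 0, "tz": -0.2, "wx": 0, "wy": -0.09, "wz": 0, "jaw": 1}])

```text
t: 18.9
tool_pos: [0.4431, -0.2236, 0.0824]
tool_rot: [3.049, 0.07, 0.753]
contact_force: [-3.6, -1.5, -6.6]
opening: -0.0004
```

```bash
python3 - <<'E'
from h import *
delta(binp(-.0115,0,.09,.5),toolR(U,.45))
E
```

```text
t 18.9 pos [ 0.4431 -0.2236  0.0824] d cm [ 0.65  0.16 -0.23] w [ 0.01  -0.034  0.004] F [-3.6 -1.5 -6.6] op -0.0004
```

Call:
send_rows(series=[{"tx": 1.5, "ty": 0, "tz": -0.2, "wx": 0, "wy": -0.07, "wz": 0, "jaw": 1}, {"tx": 1.5, "ty": 0, "tz": -0.2, "wx": 0, "wy": -0.07, "wz": 0, "jaw": 1}, {"tx": 1.5, "ty": 0, "tz": -0.2, "wx": 0, "wy": -0.07, "wz": 0, "jaw": 1}])

```text
t: 19.27
tool_pos: [0.4745, -0.2203, 0.1001]
tool_rot: [3.113, 0.07, 0.387]
contact_force: [-6.7, -2.6, -6.7]
opening: 0.0001
```

```bash
python3 - <<'E'
from h import *
delta(binp(-.0115,0,.09,.0),toolR(U,.0))
E
```

```text
t 19.27 pos [ 0.4745 -0.2203  0.1001] d cm [ 1.53  0.35 -0.01] w [ 0.009 -0.247  0.001] F [-6.7 -2.6 -6.7] op 0.0001
```

Call:
send_rows(series=[{"tx": 1.2, "ty": 0.2, "tz": -0.1, "wx": 0, "wy": -0.12, "wz": 0, "jaw": 1}, {"tx": 1.0, "ty": 0, "tz": -0.1, "wx": 0, "wy": -0.12, "wz": 0, "jaw": 1}, {"tx": 0.7, "ty": 0, "tz": 0, "wx": 0, "wy": -0.01, "wz": 0, "jaw": 1}])

```text
t: 19.65
tool_pos: [0.49, -0.22, 0.1045]
tool_rot: [3.135, 0.071, -0.078]
contact_force: [-41.8, -1.8, 27.0]
opening: -0.0001
```

```bash
python3 - <<'E'
from h import *
delta(binp(-.0115,0,.09,.0),toolR(U,.0))
snap('side','d17.png')
a=cv2.imread('pics/d17.png'); cv2.imwrite('pics/d17z.png',cv2.resize(a[60:220,230:400],None,fx=4,fy=4,interpolation=cv2.INTER_CUBIC))
E
```

```text
t 19.65 pos [ 0.49   -0.22    0.1045] d cm [-0.06  0.31  0.05] w [0.004 0.05  0.001] F [-41.8  -1.8  27. ] op -0.0001
```

View pics/d17z.png

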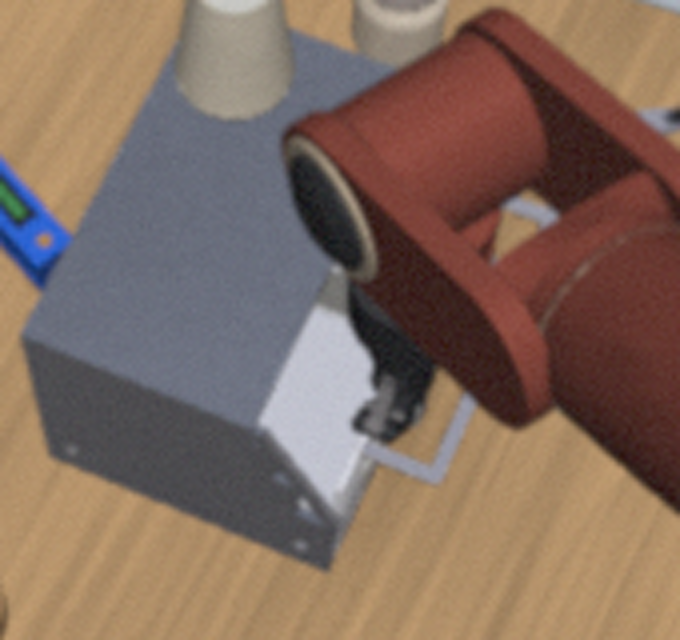

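The force rose to 42 N at the stop and the handle corner is back at (435,478), as at the start, so the bin is shut. Back off inside the gap and lift out.

Call:
send_rows(series=[{"tx": -0.9, "ty": 0, "tz": 0, "wx": 0, "wy": 0.03, "wz": 0, "jaw": 1}, {"tx": 0, "ty": 0, "tz": -0.5, "wx": 0, "wy": 0, "wz": 0, "jaw": 1}])

```text
t: 19.95
tool_pos: [0.48, -0.2207, 0.1109]
tool_rot: [3.137, 0.068, -0.032]
contact_force: [0.6, -0.3, 0.5]
opening: 0.0001
```

```bash
python3 - <<'E'
from h import *
delta(binp(-.0215,0,.09,.0),toolR(U,.0))
E
```

```text
t 19.95 pos [ 0.48   -0.2207  0.1109] d cm [-0.05  0.29  0.69] w [ 0.003  0.02  -0.001] F [ 0.6 -0.3  0.5] op 0.0001
```

Call:
send_rows(series=[{"tx": 0, "ty": 0, "tz": -2.5, "wx": 0, "wy": 0, "wz": 0, "jaw": 1}, {"tx": 0, "ty": 0, "tz": -4, "wx": 0, "wy": 0, "wz": 0, "jaw": 1}, {"tx": 0, "ty": 0, "tz": -5, "wx": 0, "wy": 0, "wz": 0, "jaw": 1}, {"tx": -3, "ty": 0, "tz": -4, "wx": 0, "wy": 0, "wz": 0, "jaw": 1}, {"tx": -4, "ty": 0, "tz": -1, "wx": 0, "wy": 0, "wz": 0, "jaw": 1}])

```text
t: 20.58
tool_pos: [0.4146, -0.223, 0.2869]
tool_rot: [3.135, 0.069, -0.023]
contact_force: [0.1, -1.1, -0.2]
opening: 0.0
```

Call:
send_rows(series=[{"tx": -2, "ty": -3, "tz": 0, "wx": 0, "wy": 0, "wz": 0, "jaw": 1}, {"tx": 0, "ty": -4, "tz": 0, "wx": 0, "wy": 0, "wz": 0, "jaw": 1}, {"tx": 0, "ty": 0, "tz": 0, "wx": 0, "wy": 0, "wz": 0, "jaw": 1}, {"tx": 0, "ty": 0, "tz": 0, "wx": 0, "wy": 0, "wz": 0, "jaw": 1}])

```text
t: 21.08
tool_pos: [0.3915, -0.1539, 0.2942]
tool_rot: [3.128, 0.062, -0.004]
contact_force: [-0.0, 0.5, -0.2]
opening: 0.0002
```

```bash
python3 - <<'E'
from h import *
delta(binp(-.0215,0,.09,.0),toolR(U,.0))
snap('side','d18.png');snap('scene','s18.png')
a=cv2.imread('pics/s18.png'); b=cv2.imread('pics/s0.png' if 0 else 'pics/scene0.png')
z=lambda i,y,x:cv2.resize(i[y:y+130,x:x+130],None,fx=3,fy=3,interpolation=cv2.INTER_CUBIC)
cv2.imwrite('pics/s18z.png',np.hstack([z(a,145,310),z(b,145,310)]))
cv2.imwrite('pics/s18y.png',np.hstack([z(a,105,100),z(cv2.imread('pics/s14.png'),105,100)]))
E
```

```text
t 21.07 pos [ 0.3915 -0.1539  0.2942] d cm [ 8.57  7.06 19.09] w [ 0.013  0.003 -0.005] F [-0.   0.5 -0.2] op 0.0002
```

View pics/s18z.png

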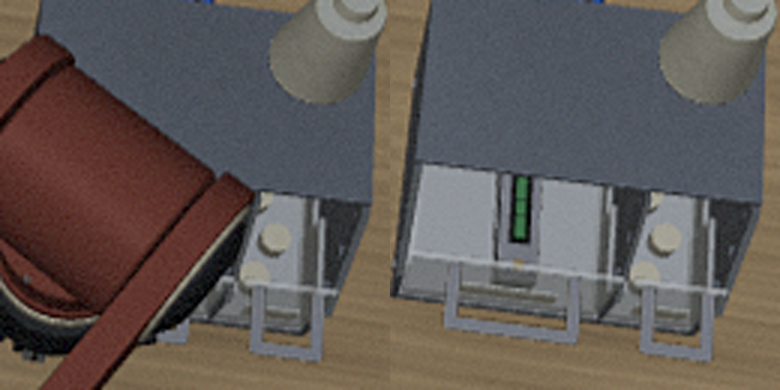

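View pics/s18y.png

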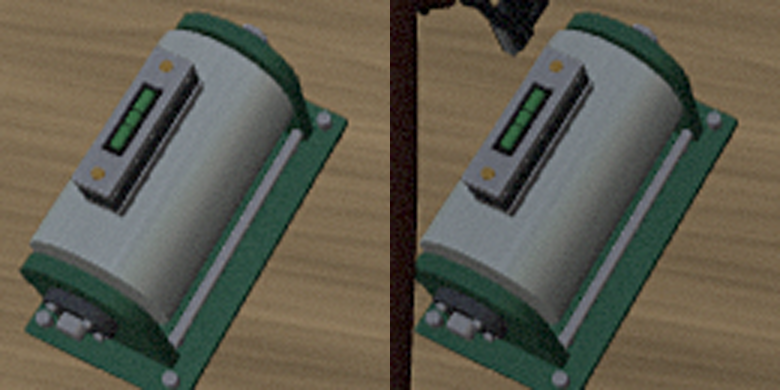

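View pics/d18.png

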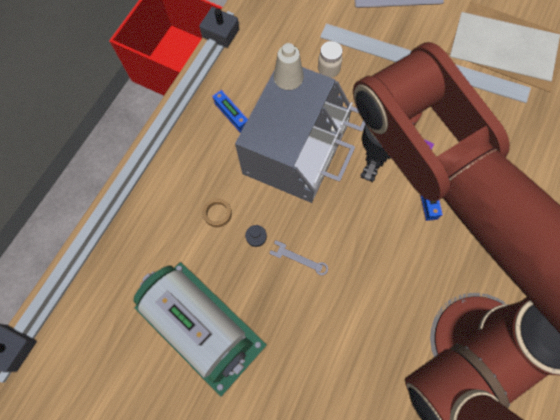

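The level is unchanged on the roller, and the ring, weight, wrench and cone look undisturbed. I'll compare the bin's shut state against the start picture.

```bash
python3 - <<'E'
from h import *
a=cv2.imread('pics/d18.png');b=cv2.imread('pics/d1.png')
z=lambda i:cv2.resize(i[125:205,285:365],None,fx=5,fy=5,interpolation=cv2.INTER_CUBIC)
cv2.imwrite('pics/cmp.png',np.hstack([z(a),z(b)]))
t=b[150:188,325:358]; r=cv2.matchTemplate(a[140:200,315:370],t,cv2.TM_CCOEFF_NORMED); print(cv2.minMaxLoc(r))
t=b[200:275,190:335]; r=cv2.matchTemplate(a[190:285,180:345],t,cv2.TM_CCOEFF_NORMED); print('bystanders',cv2.minMaxLoc(r), 'expected (10,10)')
E
```

```text
(-0.23304645717144012, 0.9887251257896423, (16, 18), (10, 10))
bystanders (0.13979505002498627, 0.987456738948822, (0, 20), (10, 10)) expected (10,10)
```

View pics/cmp.png

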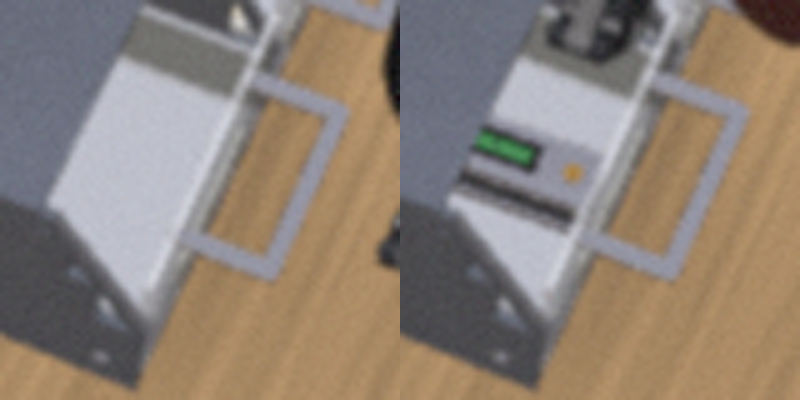

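The handle and bin match the start picture exactly (zero pixel shift), and so do the bystanders. Hand in.

```bash
python3 - <<'E'
from h import *
print(ctrl.finish_job())
E
```

```text
the job is handed in; nothing more can be done
None
```

The job is done and handed in at about 21 s of the 72 s. I hooked the wide bin to its stop, gripped the level and set it on the roller. I eased the jaws open a little at a time, then pushed the bin shut until it met its stop.

What the last checks showed:
- **Level:** it is about 2 mm from the roller's middle along its length and under 1 mm off the top line. Its yaw error is about 0.001 rad. It stood free and upright with no force on the gripper, and looked unchanged in the scene picture after the bin was shut.
- **Bin:** it looks fully shut. The handle matches the start picture with zero pixel shift.
- **Bystanders:** the weight, wrench and ring also show zero pixel shift. The cone I checked by eye only, and it looked unmoved.
- **Disagreement:** the wrist camera put the roller's top line about 2 mm from where the scene and side cameras did. I went by the wrist camera, and the level settled centred and upright.
- **Force:** the push against the bin's stop peaked at about 42 N along x (about 50 N in all) at the fingers. The 40 N limit is for the arm and the gripper's body, and the wrist limit is 120 N. No verdict was reported, so I can't confirm how that push is judged.

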